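# Line up turning blanks at the marking-out stop and lock the row

### The job

Lay the three turning blanks flat in a row at the marking-out stop: the longest along the side fence, then the middle one, then the shortest, sides touching and one end of each flush against the end stop, so that one line can be struck across them. Then fit the aluminium keeper over the flatted shaft, matched to the flat and fully down on the bench, so that its arm lies alongside the row. Leave the wax jar, the candlestick and the gouge where they are.

Things in the scene. Friction and masses are not known exactly. Their poses are not given: they have to be found in the camera images.
- stop_fence: marking-out stop fixed to the bench: two wooden rails 18 mm thick, 25 mm high, forming an inside corner; origin at that corner on the bench. End stop: inner face at x = 0, to y = 112 mm. Side fence: inner face at y = 0, to x = 141 mm. Blanks lie along x, an end on the end stop; the row grows from the side fence to +y, up to y = 120 mm. Place and yaw vary
- shaft_foot (a point): foot, on the bench, of the upright steel D-shaft beside the end stop, at x -30, y 146, z 0 mm in the stop_fence frame, fixed to it, same axes. Shaft 42 mm high (top 8 mm tapers to 70 percent), 22 mm diameter, with one flat 7 mm from its axis facing stop_fence +x
- blank_long: the longest of three plain pale-wood turning blanks, a square bar 130 x 40 x 40 mm (tell them apart by length: 130, 110 and 90 mm), lying flat on the bench. Origin at its middle, 20 mm above the bench; x axis along its length. 0.07 to 0.2 kg
- blank_mid: the middle one of three plain pale-wood turning blanks, a square bar 110 x 40 x 40 mm (tell them apart by length: 130, 110 and 90 mm), lying flat on the bench. Origin at its middle, 20 mm above the bench; x axis along its length. 0.07 to 0.2 kg
- blank_short: the shortest of three plain pale-wood turning blanks, a square bar 90 x 40 x 40 mm (tell them apart by length: 130, 110 and 90 mm), lying flat on the bench. Origin at its middle, 20 mm above the bench; x axis along its length. 0.07 to 0.2 kg
- keeper: aluminium keeper: upright boss 44 x 44 x 60 mm high with a D-shaped through bore (24.9 mm dia., flat 8.25 mm off axis at +x) and an arm from the boss along +x to x = 93 mm, y -22 to -4, z 1 to 26 mm. Origin: bore axis at the underside, z up. Starts upright on the bench. Fitted, its axes match stop_fence's and the arm is 4 mm clear of a closed row. 0.2 to 0.4 kg
- wax_jar: amber glass jar with metal cap, 68 mm across, 85 mm high, origin under its centre; leave alone
- candlestick: turned wooden candlestick, foot 68 mm across, 145 mm high, origin under its centre; leave alone
- gouge: turning gouge lying on the bench, 285 mm long, 34 mm thick; origin on the bench at the ferrule, x axis along it towards the steel tip (135 mm), wooden handle towards -x (150 mm); leave alone

How it is judged (in metres and radians):
On the way, in this order (a step that is already met when the one before it is completed fails the run):
1. the three blanks lie in a closed row, in order, square and flush at the end stop (x of blank_long in the frame of stop_fence between 0.062 and 0.068 m and y of blank_long in the frame of stop_fence between 0.017 and 0.023 m and angle between the x axis of each of blank_long, blank_mid, blank_short and the x axis of stop_fence, either way round below 0.035 rad and height (world z) of each of blank_long, blank_mid, blank_short below 0.024 m and x of blank_mid in the frame of stop_fence between 0.052 and 0.058 m and y of blank_mid in the frame of stop_fence between 0.057 and 0.063 m and x of blank_short in the frame of stop_fence between 0.042 and 0.048 m and y of blank_short in the frame of stop_fence between 0.097 and 0.103 m), for 0.2 s.
2. the keeper is seated on the flatted shaft (horizontal distance between keeper and shaft_foot below 0.004 m and height (world z) of keeper below 0.004 m and angle between the x axis of keeper and the x axis of stop_fence, either way round below 0.15 rad and angle between keeper's own z axis and vertical below 0.06 rad), for 0.2 s.
At the end, for the whole second after the job is handed in: Each blank's middle within 3 mm, along and across, of its place in the closed row (long, mid, short from the fence, near ends on the stop), square within 2 degrees, flat; keeper within 4 mm of the shaft axis and of fully down, its arm within 8.5 degrees of the blanks' direction; all at rest (all of step 1 and all of step 2 and linear speed of each of blank_long, blank_mid, blank_short, keeper below 0.02 m/s); the robot touches nothing.
It fails at once if the wax jar is moved by more than 25 mm (distance of wax_jar from where it was at the start of the episode above 0.025 m).
It fails at once if the candlestick is moved by more than 25 mm (distance of candlestick from where it was at the start of the episode above 0.025 m).
It fails at once if the gouge is moved by more than 25 mm (distance of gouge from where it was at the start of the episode above 0.025 m).
It also fails if it takes over 72 s, if anything falls off the work surface, if the arm or the gripper's body presses on something with over 40 N, if the wrist force passes 120 N, or if a joint passes its speed limit or range.

### The arm

A 6-joint arm with a two-finger parallel gripper is mounted at the origin on the work surface. World frame = base frame: x ahead of the robot, y to its left, z up, the work surface at z = 0. Lengths are in m, angles in degrees, forces in N, time in s.
With the tool pointing down it reaches from about 0.4 to 0.825 m from the base axis. Payload 7 kg.
Tool frame: the origin (TCP) lies on the front face of the gripper's body, between the roots of the fingers; the fingertips stand 66 mm ahead of it and the grasp point (between the pads) lies 47 mm ahead of it; z points along the fingers, y is the line along which they close (so a half turn about z gives the same grasp; the last joint's range is limited). The gripper opens to 88 mm and grips with 3 to 60 N. Pads are 19 mm wide; open, the fingers measure 130 mm over their backs; the gripper's body (78 mm by 193 mm) begins 47 mm behind the grasp point.
Start: joints at [-51.79, 20.546, 0.682, 0, -70.136, -16.507], TCP at [0.25, -0.627, 0.292] pointing down, gripper open.
Joint ranges: [-176.03, 176.03], [-82.01, 121.73], [-58.28, 71.71], [-173.87, 95.51], [-174.79, -0.11], [-173.66, 173.66]. Speed limits (degrees/s): [136.94, 136.94, 172.46, 180, 180, 180].

### API

Orientations are given as [roll, pitch, yaw] about the fixed x, y, z axes, in that order (R = Rz(yaw) Ry(pitch) Rx(roll)).
In Python, from plant import ctrl gives the robot as it stands.
- The arm moves only by the tool send_rows, never from a script. Its argument "deltas" is a list of rows, each a list of 2 entries, a list of its own where there are three numbers: the shift along the tool's x, y, z each as a share of 800 mm, from -1 to 1, then the turn about the tool's z as a share of 90 degrees, from -1 to 1. A call has exactly 5 rows; each row is the pose to reach, as a shift and turn from the pose commanded when the call began, along the tool's axes at that moment; what a row does not reach only later rows make up. A row lasts 1/12 s, in which the tool goes at most 41.7 mm and 7.16 degrees, less where a joint would pass 70% of its speed; a pose out of reach is approached as far as the arm can. A call with a number of a shift or a turn outside -1 to 1 is refused whole. A call with a gripper value outside its range is refused whole. "gripper" is the opening, from 0 (shut) to 1 (fully open), set as the call begins (left out, the last holds). The fingers move at their own pace and stop on an object; the grip force is fixed at half the most. Time passes only in rows, so rows that repeat a pose let the fingers close, or fill a call up. It gives the time, the measured TCP pose, the force, the opening and the grip force at its end, in the units of the state.
- ctrl.get_obs(): the state, without advancing time (a new reading comes with each control period).
- ctrl.snapshot(name): name is "side" or "top"; returns a dict with "color" (384x512x3 uint8, red, green, blue), "vertical_fov" (degrees; the focal length in pixels is half the picture's height over the tangent of half this angle, whatever the lens; pixels are square), "cx", "cy" (the principal point, pixels), "rvec" (rotation vector, rad) and "tvec" (3), from world to camera coordinates, as OpenCV has them. Camera axes: x right, y down, z forward; pixel columns grow to the right and rows downward; lengths in m; the calibration is good to about 2 mm. A picture is of the moment at which its call begins. There is no depth.
- ctrl.close_job(): hands the job in; it is judged then, once.
Trained networks look in a picture, given as the dict that the camera call returned (one of the last four; its "shot" number tells which), for a name from the list of things; names that differ only in an ending like _2 or _b are one class to them, and where a whole thing is asked for, a point or a joint stands for the part that bears it (a point fixed in the world has none). Each returns a list of dicts, best first, with "conf" (0 to 1); they miss things now and then, are a little off and sometimes report something else, mostly with a low value. They report only what shows in the picture. A call takes as long as a camera call.
- ctrl.boxes_of(picture, thing): "xy" ([column, row] as shares, 0 to 1, of the picture: columns of its width, rows of its height, amid what is visible of it).
- ctrl.cut_out(picture, thing): "pixels" (384x512 bool, what is visible of it) and "xy" ([column, row] as shares, 0 to 1, of the picture: columns of its width, rows of its height, amid what is visible of it).
The state is a dict: "clock": time; "joint_pos": joint angles; "qvel": joint speeds; "tau": joint torques, N m; "tool_pos": TCP position; "orientation": TCP orientation; "force": force on the tool from outside, world axes, zero at the start; "moment": the same for the moment, N m; "opening": finger opening in m; "gripper_force": force on a finger pad.
Only numpy, scipy, OpenCV 4.12 (cv2) and the standard library are available. Lean on these libraries where they do the work, as an engineer would, in place of code of your own. Each camera call takes 0.05 s, during which the arm holds its last target. There are 200 camera calls.

## Working session

There is one attempt and no reset: what is moved stays moved. The work goes in short steps, Python scripts to look and compute and a tool call to move; the robot and the scene stay as the last step left them, time stands still between calls to the robot, and variables do not carry over. Pictures are saved under pics/ and viewed, at most 10 in all, crops included, and the job is handed in when it is done.

Besides the shell and the picture viewer there is one more tool, called as a command line: name --argument value ..., lists and objects as JSON in quotes. send_rows: Moves the arm, as the interface text tells. Shift numbers are shares of 800 mm and turn numbers shares of 90 degrees, none past 1 either way. Its arguments: {"type":"object","properties":{"deltas":{"type":"array","items":{"type":"array"}},"gripper":{"type":"number"}},"required":["deltas"]}

```bash
mkdir -p pics; ls
cat > h.py <<'E'
import numpy as np, cv2
from plant import ctrl
def cam(p):
    f=p["color"].shape[0]/2/np.tan(np.radians(p["vertical_fov"])/2)
    K=np.array([[f,0,p["cx"]],[0,f,p["cy"]],[0,0,1.]])
    R=cv2.Rodrigues(np.array(p["rvec"],float))[0]; return K,R,np.array(p["tvec"],float).reshape(3)
def proj(p,X):
    K,R,t=cam(p); q=(np.atleast_2d(X)@R.T+t)@K.T; return q[:,:2]/q[:,2:]
def unproj(p,uv,z):
    K,R,t=cam(p); uv=np.atleast_2d(uv); d=np.c_[uv,np.ones(len(uv))]@np.linalg.inv(K).T@R; c=-R.T@t
    return c+d*((z-c[2])/d[:,2])[:,None]
def save(p,n,crop=None,s=1.5):
    im=p["color"][:,:,::-1]
    if crop: im=im[crop[1]:crop[3],crop[0]:crop[2]]
    cv2.imwrite(f"pics/{n}.png",cv2.resize(im,None,fx=s,fy=s,interpolation=cv2.INTER_CUBIC))
E
python3 - <<'E'
from h import *
for n in("top","side"):
    p=ctrl.snapshot(n); save(p,n+"0"); K,R,t=cam(p); print(n,K[0,0],p["cx"],p["cy"],-R.T@t,R.round(3).tolist())
    for o in "stop_fence blank_long blank_mid blank_short keeper wax_jar candlestick gouge".split():
        r=ctrl.cut_out(p,o)
        for c in r[:4]:
            uv=np.array(c["xy"])*[512,384]; print(o,round(c["conf"],2),uv.round(),c["pixels"].sum(),unproj(p,uv,.03).round(3)[0])
E
```

```text
pics
top 485.1520684823599 252.1825436857703 195.35656210108954 [0.46441633 0.02968078 1.35511201] [[-0.009, -1.0, -0.006], [-0.998, 0.009, -0.059], [0.059, 0.005, -0.998]]
stop_fence 0.85 [384. 232.] 1179 [ 0.44  -0.321  0.03 ]
blank_long 0.95 [132. 232.] 885 [0.447 0.366 0.03 ]
blank_mid 0.72 [268. 202.] 645 [ 0.524 -0.006  0.03 ]
blank_short 0.65 [178. 212.] 558 [0.499 0.24  0.03 ]
keeper 0.95 [226. 199.] 437 [0.534 0.109 0.03 ]
wax_jar 0.71 [297. 142.] 562 [ 0.691 -0.088  0.03 ]
candlestick 0.83 [221. 142.] 575 [0.69 0.12 0.03]
gouge 0.76 [126. 138.] 827 [0.706 0.385 0.03 ]
side 484.9116547923355 255.3927727849883 200.7111360844307 [0.41867524 0.8762306  0.87294065] [[-0.989, -0.149, -0.021], [-0.088, 0.686, -0.722], [0.122, -0.712, -0.692]]
stop_fence 0.76 [309. 130.] 947 [ 0.456 -0.308  0.03 ]
blank_long 0.97 [284. 338.] 2011 [0.456 0.382 0.03 ]
blank_mid 0.81 [272. 200.] 965 [ 0.528 -0.     0.03 ]
blank_mid 0.43 [217. 168.] 898 [ 0.691 -0.104  0.03 ]
blank_mid 0.28 [312. 129.] 932 [ 0.448 -0.315  0.03 ]
blank_mid 0.21 [155. 333.] 1561 [0.708 0.406 0.03 ]
blank_short 0.86 [268. 280.] 1134 [0.504 0.247 0.03 ]
blank_short 0.44 [219. 168.] 865 [ 0.683 -0.105  0.03 ]
keeper 0.64 [257. 234.] 1029 [0.547 0.119 0.03 ]
keeper 0.57 [157. 336.] 1617 [0.703 0.411 0.03 ]
wax_jar 0.85 [216. 170.] 885 [ 0.69  -0.095  0.03 ]
candlestick 0.65 [194. 222.] 1072 [0.703 0.103 0.03 ]
gouge 0.94 [153. 335.] 1685 [0.709 0.411 0.03 ]
```

View pics/top0.png

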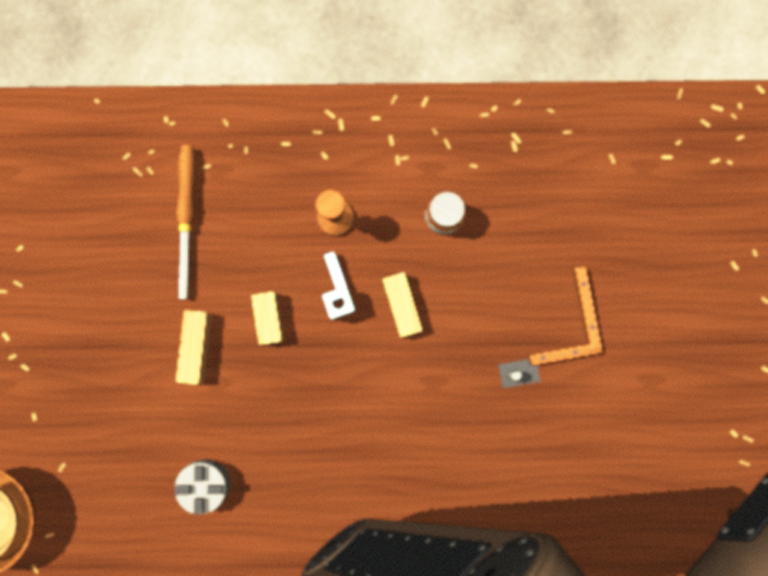

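View pics/side0.png

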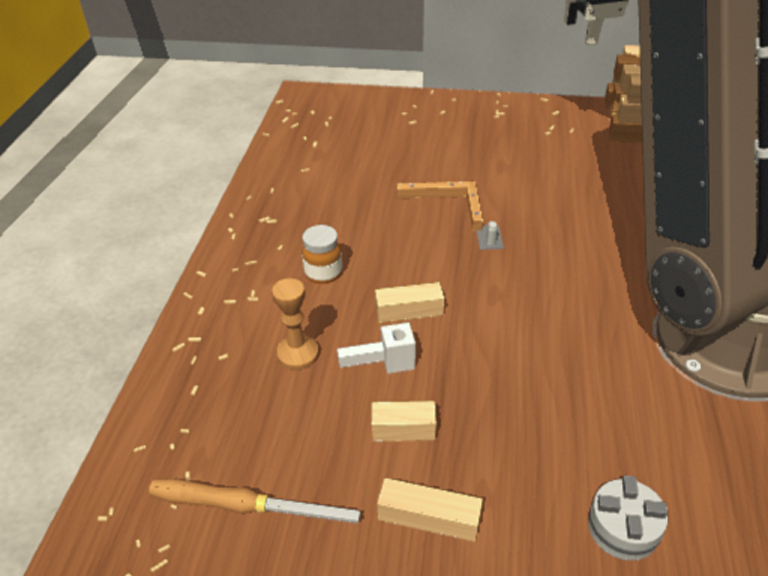

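```bash
cat >> h.py <<'E'
from scipy.optimize import minimize
def box(a,b): return np.array([[x,y,z] for x in(a[0],b[0]) for y in(a[1],b[1]) for z in(a[2],b[2])])/1000.
def bl(L): return [box((-L/2,-20,0),(L/2,20,40))]
M={"blank_long":bl(130),"blank_mid":bl(110),"blank_short":bl(90),
 "keeper":[box((-22,-22,0),(22,22,60)),box((0,-22,1),(93,-4,26))],
 "stop_fence":[box((-18,-18,0),(0,112,25)),box((-18,-18,0),(141,0,25))]}
def xf(v,q):
    c,s=np.cos(q[2]),np.sin(q[2]); return np.c_[v[:,:2]@np.array([[c,s],[-s,c]])+q[:2],v[:,2]]
def sil(p,o,q,S=4,dz=0):
    im=np.zeros((384*S,512*S),np.uint8)
    for b in M[o]:
        h=cv2.convexHull(((proj(p,xf(b,q)+[0,0,dz])+.5)*S).astype(np.float32))
        cv2.fillConvexPoly(im,np.round(h*16).astype(np.int32),255,shift=4)
    return cv2.GaussianBlur(cv2.resize(im,(512,384),interpolation=cv2.INTER_AREA).astype(np.float32)/255,(0,0),1)
def fit(ps,o,q0,masks=None,dz=0):
    ms=masks or [ctrl.cut_out(p,o)[0]["pixels"] for p in ps]
    ms=[cv2.GaussianBlur(m.astype(np.float32),(0,0),1) for m in ms]
    f=lambda q:sum(((sil(p,o,q,dz=dz)-m)**2).sum()/m.sum() for p,m in zip(ps,ms))
    best=None
    for k in range(2):
        q=q0 if best is None else best.x
        best=minimize(f,q,method="Nelder-Mead",options=dict(initial_simplex=np.array(q)+np.array([[0,0,0],[.012,0,0],[0,.012,0],[0,0,.15]])/(1+2*k),xatol=1e-4,fatol=1e-5,maxiter=80))
    return best.x,best.fun
def rel(q,F):
    c,s=np.cos(F[2]),np.sin(F[2]); d=np.array(q[:2])-F[:2]
    return np.array([c*d[0]+s*d[1],-s*d[0]+c*d[1]])*1000,np.degrees(q[2]-F[2])
def show(q): return (np.array(q)*[1000,1000,180/np.pi]).round(1)
E
python3 - <<'E'
from h import *
ps=[ctrl.snapshot("top"),ctrl.snapshot("side")]
g={"blank_long":(.45,.37,0),"blank_mid":(.525,-.005,.2),"blank_short":(.5,.24,.1),"keeper":(.51,.105,.35),"stop_fence":(.395,-.355,.2)}
import json; out={}
for o in g:
    m=[ctrl.cut_out(p,o)[0]["pixels"] for p in ps]
    r=[fit([ps[i]],o,g[o],[m[i]]) for i in(0,1)]; b=fit(ps,o,g[o],m)
    print(o,*[(show(x).tolist(),round(e,3)) for x,e in r+[b]]); out[o]=list(b[0])
    for i in (0,1):
        for x in M[o]:
            h=cv2.convexHull(proj(ps[i],xf(x,b[0])).astype(np.float32))
            ps[i].setdefault("h",[]).append(h)
json.dump(out,open("est.json","w"))
s=3
for i,n in enumerate(("top","side")):
    im=cv2.resize(ps[i]["color"][:,:,::-1],None,fx=s,fy=s,interpolation=cv2.INTER_CUBIC)
    for h in ps[i]["h"]: cv2.polylines(im,[np.round((h+.5)*s).astype(int)],True,(255,0,255),1)
    im=im[480:960-150,330:1230] if i==0 else im[330:1100,600:1100]
    cv2.imwrite(f"pics/{n}1.png",cv2.resize(im,None,fx=.77,fy=.77,interpolation=cv2.INTER_AREA))
o=ctrl.get_obs(); print(o)
E
```

```text
blank_long ([447.5, 376.1, -6.0], np.float64(0.056)) ([451.9, 377.7, -6.0], np.float64(0.008)) ([449.8, 377.1, -5.6], np.float64(0.083))
blank_mid ([522.3, -5.9, 16.4], np.float64(0.034)) ([524.7, -6.6, 16.7], np.float64(0.008)) ([523.7, -5.7, 16.5], np.float64(0.047))
blank_short ([500.0, 240.7, 8.9], np.float64(0.004)) ([504.1, 240.4, 8.5], np.float64(0.008)) ([502.4, 240.7, 8.5], np.float64(0.03))
keeper ([526.2, 109.0, 18.7], np.float64(0.067)) ([530.4, 109.9, 18.6], np.float64(0.004)) ([528.3, 109.5, 18.7], np.float64(0.09))
stop_fence ([447.3, -348.0, 9.8], np.float64(0.28)) ([451.1, -349.5, 9.8], np.float64(0.224)) ([449.1, -348.3, 9.9], np.float64(0.521))
{'clock': 1.5, 'joint_pos': array([-5.17895764e+01,  2.05468520e+01,  6.81596098e-01,  1.16017521e-03,
       -7.01384764e+01, -1.65070045e+01]), 'qvel': array([-0.01152733, -0.0512297 ,  0.0153364 ,  0.04224167, -0.03791853,
       -0.06281062]), 'tau': array([ 5.01919712e-04, -5.82382214e+01,  2.93295836e+01,  7.00246722e+00,
        1.24156469e-02, -1.63598031e-05]), 'tool_pos': array([ 0.24957865, -0.62712815,  0.29215658]), 'orientation': array([ 1.79996732e+02, -2.10662820e-03, -1.58296187e+02]), 'force': array([-0.58226327,  0.22509179,  0.48487426]), 'moment': array([-0.06547749, -0.01778708, -0.00833115]), 'gripper_force': 0.0, 'opening': 0.08744379485070217}
```

View pics/top1.png

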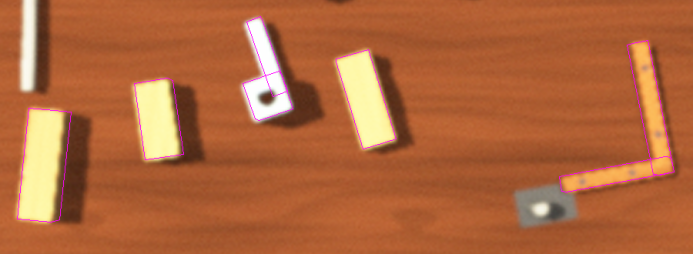

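```bash
cat >> h.py <<'E'
import json
def F(): return json.load(open("est.json"))["stop_fence"]
def inF(x,y,z,dyaw=0):
    "stop frame mm -> world waypoint (mm, deg); tool yaw base -180+fence yaw+dyaw"
    f=F(); c,s=np.cos(f[2]),np.sin(f[2])
    return [f[0]*1e3+c*x-s*y,f[1]*1e3+s*x+c*y,z,np.degrees(f[2])-180+dyaw]
def plan(wps,start=None):
    if start is None:
        o=ctrl.get_obs(); start=list(np.array(o["tool_pos"])*1e3)+[o["orientation"][2]]
        if start[3]>0: start[3]-=360
    cur=np.array(start,float)
    for w in wps:
        w=np.array(w,float); d=w-cur
        n=max(1,int(np.ceil(max(np.linalg.norm(d[:3])/200,abs(d[3])/34))))
        for i in range(n):
            st=d/n; a=np.radians(cur[3]); c,s=np.cos(a),np.sin(a)
            sh=np.array([c*st[0]+s*st[1],s*st[0]-c*st[1],-st[2]])/800
            cur=cur+st; print(sh.round(4).tolist(),round(-st[3]/90,4)," ->",cur.round(1))
E
python3 - <<'E'
from h import *
plan([[520,-60,292,-165],[449.8,377.1,240,-185.6],[449.8,377.1,94,-185.6]])
E
```

```text
[-0.1441, 0.1334, 0.0] 0.0186  -> [ 317.2 -485.3  292.1 -160. ]
[-0.1401, 0.1376, 0.0] 0.0186  -> [ 384.8 -343.6  292.1 -161.6]
[-0.136, 0.1416, 0.0] 0.0186  -> [ 452.4 -201.8  292.  -163.3]
[-0.1318, 0.1455, 0.0] 0.0186  -> [ 520.  -60.  292. -165.]
[-0.0189, 0.1835, 0.0217] 0.0763  -> [ 496.6   85.7  274.7 -171.9]
[0.0032, 0.1844, 0.0217] 0.0763  -> [ 473.2  231.4  257.3 -178.7]
[0.0252, 0.1827, 0.0217] 0.0763  -> [ 449.8  377.1  240.  -185.6]
[0.0, -0.0, 0.1825] 0.0  -> [ 449.8  377.1   94.  -185.6]
```

send_rows --deltas '[[[-0.036,0.0333,0],0.0046],[[-0.072,0.0667,0],0.009],[[-0.108,0.1,0],0.014],[[-0.1441,0.1334,0],0.0186],[[-0.1441,0.1334,0],0.0186]]' --gripper 1

```text
clock: 1.92
tool_pos: [0.3192, -0.4809, 0.2929]
orientation: [-180.0, 0.1, -159.8]
force: [-0.4, -0.6, -0.6]
opening: 0.0876
gripper_force: 0.0
```

send_rows --deltas '[[[-0.1401,0.1376,0],0.0186],[[-0.1401,0.1376,0],0.0186],[[-0.1401,0.1376,0],0.0186],[[-0.1401,0.1376,0],0.0186],[[-0.1401,0.1376,0],0.0186]]'

```text
clock: 2.33
tool_pos: [0.3866, -0.3398, 0.2928]
orientation: [-180.0, 0.1, -161.4]
force: [-0.8, -0.5, 0.5]
opening: 0.0874
gripper_force: 0.0
```

send_rows --deltas '[[[-0.136,0.1416,0],0.0186],[[-0.136,0.1416,0],0.0186],[[-0.136,0.1416,0],0.0186],[[-0.136,0.1416,0],0.0186],[[-0.136,0.1416,0],0.0186]]'

```text
clock: 2.75
tool_pos: [0.4545, -0.1983, 0.2926]
orientation: [-180.0, 0.1, -163.1]
force: [0.9, -0.8, 0.0]
opening: 0.0874
gripper_force: 0.0
```

send_rows --deltas '[[[-0.1318,0.1455,0],0.0186],[[-0.1318,0.1455,0],0.0186],[[-0.1318,0.1455,0],0.0186],[[-0.1318,0.1455,0],0.0186],[[-0.1318,0.1455,0],0.0186]]'

```text
clock: 3.17
tool_pos: [0.5223, -0.0564, 0.2922]
orientation: [-180.0, 0.1, -164.8]
force: [-0.3, -0.7, 0.7]
opening: 0.0876
gripper_force: 0.0
```

send_rows --deltas '[[[-0.0189,0.1835,0.0217],0.0763],[[-0.0189,0.1835,0.0217],0.0763],[[-0.0189,0.1835,0.0217],0.0763],[[-0.0189,0.1835,0.0217],0.0763],[[-0.0189,0.1835,0.0217],0.0763]]'

```text
clock: 3.58
tool_pos: [0.4961, 0.0888, 0.2744]
orientation: [180.0, -0.0, -171.7]
force: [0.7, -0.6, -0.3]
opening: 0.0874
gripper_force: 0.0
```

send_rows --deltas '[[[0.0032,0.1844,0.0217],0.0763],[[0.0032,0.1844,0.0217],0.0763],[[0.0032,0.1844,0.0217],0.0763],[[0.0032,0.1844,0.0217],0.0763],[[0.0032,0.1844,0.0217],0.0763]]'

```text
clock: 4.0
tool_pos: [0.473, 0.2347, 0.2568]
orientation: [180.0, -0.0, -178.6]
force: [0.9, -1.4, 0.2]
opening: 0.0877
gripper_force: 0.0
```

send_rows --deltas '[[[0.0252,0.1827,0.0217],0.0763],[[0.0252,0.1827,0.0217],0.0763],[[0.0252,0.1827,0.0217],0.0763],[[0.0252,0.1827,0.0217],0.0763],[[0.0252,0.1827,0.0217],0.0763]]'

```text
clock: 4.42
tool_pos: [0.4497, 0.3803, 0.239]
orientation: [-180.0, -0.0, 174.6]
force: [0.6, 0.3, 0.1]
opening: 0.0875
gripper_force: 0.0
```

send_rows --deltas '[[[0,0,0.05],0],[[0,0,0.1],0],[[0,0,0.125],0],[[0,0,0.125],0],[[0,0,0.125],0]]'

```text
clock: 4.83
tool_pos: [0.4503, 0.376, 0.1397]
orientation: [-179.9, -0.0, 174.4]
force: [0.4, 0.2, 1.3]
opening: 0.0877
gripper_force: 0.0
```

Run:
```python
from h import *
p=ctrl.snapshot("side"); o=ctrl.get_obs(); print(o["tool_pos"],o["orientation"])
print(show(fit([p],"blank_long",(.45,.377,-.1))[0]))
plan([[449.8,377.1,94,-185.6]])
```

```text
[0.4507814  0.37697786 0.14117517] [1.79985347e+02 4.76891947e-02 1.74404608e+02]
[449.2 380.5  -3.8]
[0.0014, -0.0007, 0.06] 0.0001  -> [ 449.8  377.1   94.  -185.6]
```

send_rows --deltas '[[[0.001,0,0.03],0],[[0.001,0,0.0585],0],[[0.001,0,0.0585],0],[[0.001,0,0.0585],0],[[0.001,0,0.0585],0]]'

```text
clock: 5.35
tool_pos: [0.4499, 0.3781, 0.0955]
orientation: [179.9, 0.1, 174.4]
force: [0.1, 0.4, 0.7]
opening: 0.0872
gripper_force: 0.0
```

send_rows --deltas '[[[0,0,0],0],[[0,0,0],0],[[0,0,0],0],[[0,0,0],0],[[0,0,0],0]]' --gripper 0

```text
clock: 5.77
tool_pos: [0.449, 0.3773, 0.0937]
orientation: [180.0, 0.0, 174.4]
force: [0.5, -0.4, 0.1]
opening: 0.0597
gripper_force: 0.0
```

send_rows --deltas '[[[0,0,0],0],[[0,0,0],0],[[0,0,0],0],[[0,0,0],0],[[0,0,0],0]]'

```text
clock: 6.18
tool_pos: [0.449, 0.3773, 0.0933]
orientation: [180.0, 0.0, 174.4]
force: [-0.1, 1.0, 0.6]
opening: 0.0399
gripper_force: 30.0
```

Run:
```python
from h import *
print(inF(65,20,94))
plan([[450,370,200,-185.6],[500,0,220,-176],inF(68,24,200),inF(67,22,106)])
```

```text
[np.float64(509.6429795003045), np.float64(-317.3980561889821), 94, np.float64(-170.05959965519386)]
[-0.0021, -0.0089, -0.1334] 0.0001  -> [ 450.   370.   200.  -185.6]
[-0.0537, -0.2271, -0.0125] -0.0533  -> [ 475.   185.   210.  -180.8]
[-0.0345, -0.2308, -0.0125] -0.0533  -> [ 500.    0.  220. -176.]
[0.0062, -0.1956, 0.0125] -0.033  -> [ 506.  -156.5  210.  -173. ]
[0.0163, -0.195, 0.0125] -0.033  -> [ 511.9 -312.9  200.  -170.1]
[0.0013, -0.0025, 0.1175] -0.0  -> [ 511.3 -315.1  106.  -170.1]
```

send_rows --deltas '[[[0,0,-0.03],0],[[0,-0.002,-0.07],0],[[-0.0021,-0.0089,-0.1],0],[[-0.0021,-0.0089,-0.1334],0],[[-0.0021,-0.0089,-0.1334],0]]'

```text
clock: 6.6
tool_pos: [0.4515, 0.3713, 0.2054]
orientation: [179.6, 0.3, 174.4]
force: [0.4, 0.9, -0.9]
opening: 0.0396
gripper_force: 30.0
```

send_rows --deltas '[[[-0.0537,-0.2271,-0.0125],-0.0533],[[-0.0537,-0.2271,-0.0125],-0.0533],[[-0.0537,-0.2271,-0.0125],-0.0533],[[-0.0537,-0.2271,-0.0125],-0.0533],[[-0.0537,-0.2271,-0.0125],-0.0533]]'

```text
clock: 7.02
tool_pos: [0.4741, 0.1811, 0.2096]
orientation: [-179.9, -0.1, 179.1]
force: [0.2, -0.3, -1.5]
opening: 0.0401
gripper_force: 30.0
```

send_rows --deltas '[[[-0.0345,-0.2308,-0.0125],-0.0533],[[-0.0345,-0.2308,-0.0125],-0.0533],[[-0.0345,-0.2308,-0.0125],-0.0533],[[-0.0345,-0.2308,-0.0125],-0.0533],[[-0.0345,-0.2308,-0.0125],-0.0533]]'

```text
clock: 7.43
tool_pos: [0.4994, -0.0036, 0.2197]
orientation: [-180.0, -0.1, -176.1]
force: [0.8, -0.3, -1.7]
opening: 0.0395
gripper_force: 30.0
```

send_rows --deltas '[[[0.0062,-0.1956,0.0125],-0.033],[[0.0062,-0.1956,0.0125],-0.033],[[0.0062,-0.1956,0.0125],-0.033],[[0.0062,-0.1956,0.0125],-0.033],[[0.0062,-0.1956,0.0125],-0.033]]'

```text
clock: 7.85
tool_pos: [0.5051, -0.1609, 0.2087]
orientation: [-180.0, -0.1, -173.3]
force: [-0.7, -0.2, -1.1]
opening: 0.0396
gripper_force: 30.0
```

send_rows --deltas '[[[0.0163,-0.195,0.0125],-0.033],[[0.0163,-0.195,0.0125],-0.033],[[0.0163,-0.195,0.0125],-0.033],[[0.0163,-0.195,0.0125],-0.033],[[0.0163,-0.195,0.0125],-0.033]]'

```text
clock: 8.27
tool_pos: [0.5114, -0.3173, 0.1983]
orientation: [180.0, -0.1, -170.3]
force: [1.1, 0.5, -1.3]
opening: 0.0394
gripper_force: 30.0
```

send_rows --deltas '[[[0.0013,-0.0025,0.05],0],[[0.0013,-0.0025,0.09],0],[[0.0013,-0.0025,0.1175],0],[[0.0013,-0.0025,0.1175],0],[[0.0013,-0.0025,0.1175],0]]'

```text
clock: 8.68
tool_pos: [0.5107, -0.3148, 0.1047]
orientation: [179.9, -0.2, -170.0]
force: [0.4, -0.9, -1.3]
opening: 0.0398
gripper_force: 30.0
```

Run:
```python
from h import *
p=ctrl.snapshot("side"); o=ctrl.get_obs(); print(o["tool_pos"],o["orientation"],o["force"])
m=ctrl.cut_out(p,"stop_fence")[0]["pixels"]; b=ctrl.cut_out(p,"blank_long")
f=fit([p],"stop_fence",F(),[m])[0]; print(show(f))
q=fit([p],"blank_long",(.511,-.315,.17),[b[0]["pixels"]],dz=.0127); print(b[0]["conf"],show(q[0]),q[1], rel(q[0],[.4511,-.3495,F()[2]]))
save(p,"s2",(180,40,430,230),3)
plan([inF(66,21,95),inF(63,19,94.5)])
```

```text
[ 0.51132767 -0.31495868  0.10607343] [ 1.79983923e+02 -7.52236693e-02 -1.70032400e+02] [-0.47571604  0.14671625 -1.06062937]
[ 448.4 -342.9    9.6]
0.92 [ 513.6 -311.8    6.6] 0.2765789330005646 (array([68.11603848, 26.3560553 ]), np.float64(-3.3073455577527544))
[0.0017, -0.0013, 0.0152] 0.0001  -> [ 510.5 -316.2   95.  -170.1]
[0.0038, -0.0025, 0.0006] -0.0  -> [ 507.8 -318.7   94.5 -170.1]
```

View pics/s2.png

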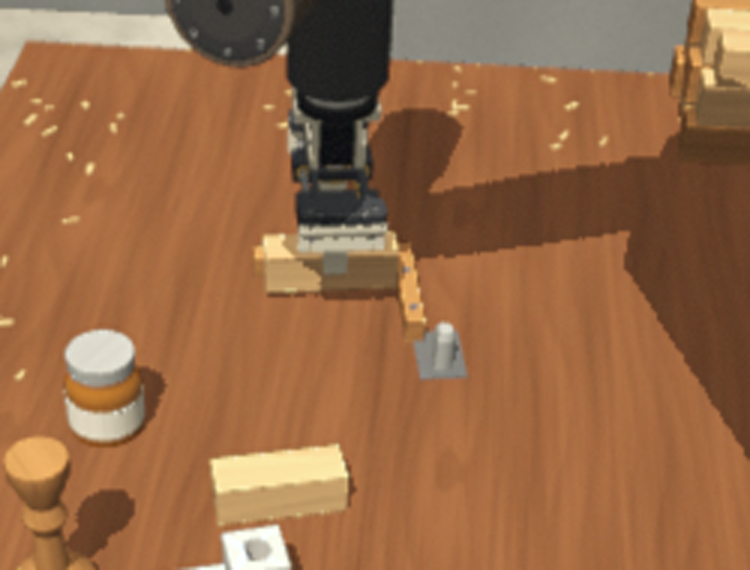

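send_rows --deltas '[[[0.0017,-0.0013,0.008],0],[[0.0017,-0.0013,0.0145],0],[[0.0017,-0.0013,0.0145],0],[[0.0027,-0.0025,0.0145],0],[[0.0027,-0.0025,0.0145],0]]'

```text
clock: 9.25
tool_pos: [0.5097, -0.3156, 0.0949]
orientation: [179.9, 0.1, -170.1]
force: [2.5, 12.0, -4.0]
opening: 0.0397
gripper_force: 30.0
```

send_rows --deltas '[[[0.001,-0.0008,0],0],[[0.001,-0.0008,0],0],[[0.002,-0.0016,0],0],[[0.002,-0.0016,0],0],[[0.002,-0.0016,0],0]]'

```text
clock: 9.67
tool_pos: [0.5093, -0.3158, 0.095]
orientation: [179.8, 0.2, -170.1]
force: [4.8, 19.6, -2.8]
opening: 0.0398
gripper_force: 30.0
```

send_rows --deltas '[[[0.001,0.001,0],0],[[0.002,0.001,0.001],0],[[0.003,0.001,0.001],0],[[0.003,0.001,0.001],0],[[0.003,0.001,0.001],0]]'

```text
clock: 10.08
tool_pos: [0.5087, -0.3158, 0.0951]
orientation: [180.0, 0.4, -170.0]
force: [8.0, 20.2, -0.5]
opening: 0.0397
gripper_force: 30.0
```

send_rows --deltas '[[[-0.0005,0.0015,0.0005],0],[[-0.001,0.0015,0.001],0],[[-0.001,0.0015,0.001],0],[[-0.001,0.0015,0.001],0],[[-0.001,0.0015,0.001],0]]'

```text
clock: 10.5
tool_pos: [0.5088, -0.3156, 0.0948]
orientation: [-180.0, 0.3, -170.0]
force: [4.0, 14.8, 2.4]
opening: 0.0397
gripper_force: 30.0
```

send_rows --deltas '[[[0,0,0],0],[[0,0,0],0],[[0,0,0],0],[[0,0,0],0],[[0,0,0],0]]' --gripper 0.7

```text
clock: 10.92
tool_pos: [0.5062, -0.3176, 0.0932]
orientation: [-180.0, 0.0, -170.1]
force: [-1.6, -0.2, 0.3]
opening: 0.0607
gripper_force: 0.0
```

send_rows --deltas '[[[0,0,-0.06],0],[[0,0,-0.13],0],[[0,0,-0.15],0],[[0,0.1,-0.15],0],[[0,0.1,-0.15],0]]' --gripper 1

```text
clock: 11.33
tool_pos: [0.4933, -0.2392, 0.2152]
orientation: [-179.9, 0.3, -170.3]
force: [0.4, 1.6, -0.8]
opening: 0.086
gripper_force: 0.0
```

Run:
```python
from h import *
ps=[ctrl.snapshot("side"),ctrl.snapshot("top")]; o=ctrl.get_obs(); print(o["tool_pos"],o["orientation"],o["force"])
for p,f in zip(ps,[(.4511,-.3495,F()[2]),(.4473,-.348,F()[2])]):
  for n,q0 in (("blank_long",(.511,-.315,.17)),("blank_mid",(.524,-.006,.29))):
    b=ctrl.cut_out(p,n)
    for c in b[:2]:
        q=fit([p],n,q0,[c["pixels"]]); print(n,round(c["conf"],2),show(q[0]),q[1], rel(q[0],f))
save(ps[0],"s3",(220,60,400,200),4)
plan([[522.5,-30,190,-163.5],[523.7,-5.7,79,-163.5]])
```

```text
[ 0.49135603 -0.23551041  0.21378052] [ 1.79967608e+02  8.63883414e-02 -1.69963369e+02] [ 1.28638257 -0.40169774 -0.10804656]
blank_long 0.64 [ 513.3 -318.2    9.9] 0.008066754788160324 (array([66.63514271, 20.14432833]), np.float64(-0.07651027510813847))
blank_mid 0.97 [526.4  -5.5  14.4] 0.028976136818528175 (array([133.56554456, 325.78788558]), np.float64(4.427700616988494))
[-0.041, 0.1254, 0.0143] -0.0364  -> [ 507.6 -134.5  201.4 -166.8]
[-0.0481, 0.1229, 0.0143] -0.0364  -> [ 522.5  -30.   190.  -163.5]
[-0.0101, 0.0287, 0.1388] -0.0  -> [ 523.7   -5.7   79.  -163.5]
```

View pics/s3.png

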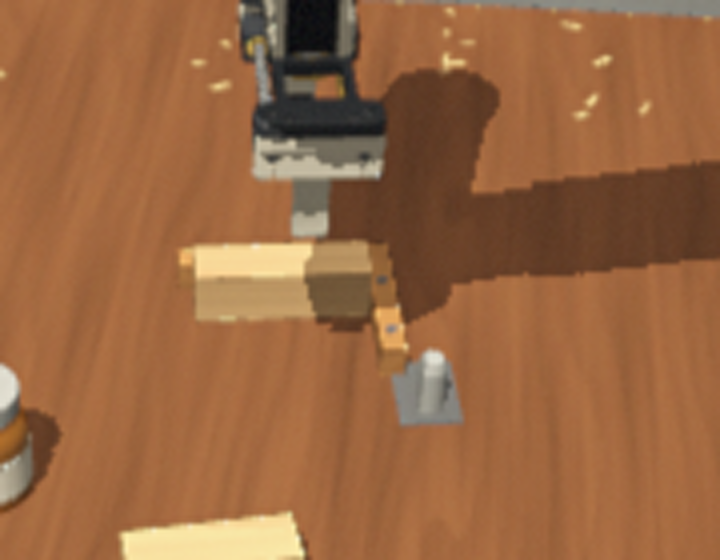

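send_rows --deltas '[[[-0.041,0.1254,0.0143],-0.0364],[[-0.041,0.1254,0.0143],-0.0364],[[-0.041,0.1254,0.0143],-0.0364],[[-0.041,0.1254,0.0143],-0.0364],[[-0.041,0.1254,0.0143],-0.0364]]' --gripper 1

```text
clock: 12.05
tool_pos: [0.5078, -0.1339, 0.2009]
orientation: [-180.0, -0.1, -166.7]
force: [-1.0, 0.8, 0.5]
opening: 0.0875
gripper_force: 0.0
```

send_rows --deltas '[[[-0.0481,0.1229,0.0143],-0.0364],[[-0.0481,0.1229,0.0143],-0.0364],[[-0.0581,0.1516,0.0143],-0.0364],[[-0.0582,0.1516,0.0143],-0.0364],[[-0.0582,0.1516,0.0143],-0.0364]]'

```text
clock: 12.47
tool_pos: [0.5258, -0.0045, 0.1895]
orientation: [-180.0, -0.0, -163.4]
force: [0.4, -0.3, 1.0]
opening: 0.0879
gripper_force: 0.0
```

send_rows --deltas '[[[0,0,0.04],0],[[0,0,0.08],0],[[0,0,0.11],0],[[0,0,0.1388],0],[[0,0,0.1388],0]]'

```text
clock: 12.88
tool_pos: [0.5226, -0.008, 0.0748]
orientation: [-180.0, -0.4, -163.7]
force: [-0.8, -0.6, -0.1]
opening: 0.0875
gripper_force: 0.0
```

Run:
```python
from h import *
o=ctrl.get_obs(); print(o["tool_pos"],o["orientation"],o["force"])
s=[523.7,-5.7,79,-163.5]
plan([[523,-20,150,-163.5],inF(59,94,150),inF(58,94,82)],s)
```

```text
[ 0.52261625 -0.00796928  0.07477724] [-179.99740274   -0.43182436 -163.68201898] [-0.83836082 -0.58746013 -0.08691999]
[0.0059, -0.0169, -0.0888] -0.0  -> [ 523.   -20.   150.  -163.5]
[0.0592, -0.1295, -0.0] 0.0364  -> [ 507.  -132.8  150.  -166.8]
[0.0517, -0.1326, -0.0] 0.0364  -> [ 491.  -245.5  150.  -170.1]
[0.0012, -0.0, 0.085] -0.0  -> [ 490.  -245.7   82.  -170.1]
```

send_rows --deltas '[[[0,0,0],0],[[0,0,0],0],[[0,0,0],0],[[0,0,0],0],[[0,0,0],0]]' --gripper 0.35

```text
clock: 13.3
tool_pos: [0.5257, -0.0053, 0.0801]
orientation: [180.0, 0.1, -163.5]
force: [-0.4, -0.1, 0.1]
opening: 0.0597
gripper_force: 0.0
```

send_rows --deltas '[[[0,0,0],0],[[0,0,0],0],[[0,0,0],0],[[0,0,0],0],[[0,0,0],0]]'

```text
clock: 13.72
tool_pos: [0.5252, -0.0051, 0.0792]
orientation: [180.0, 0.0, -163.5]
force: [-1.8, 2.5, 5.5]
opening: 0.04
gripper_force: 30.0
```

send_rows --deltas '[[[0,0,-0.03],0],[[0.003,-0.008,-0.06],0],[[0.0059,-0.0169,-0.0888],0],[[0.0059,-0.0169,-0.0888],0],[[0.0059,-0.0169,-0.0888],0]]'

```text
clock: 14.13
tool_pos: [0.5248, -0.0197, 0.1508]
orientation: [180.0, 0.1, -163.5]
force: [-0.2, -0.3, -1.6]
opening: 0.0397
gripper_force: 30.0
```

send_rows --deltas '[[[0.0592,-0.1295,0],0.0364],[[0.0592,-0.1295,0],0.0364],[[0.0592,-0.1295,0],0.0364],[[0.0592,-0.1295,0],0.0364],[[0.0592,-0.1295,0],0.0364]]'

```text
clock: 14.55
tool_pos: [0.5071, -0.1337, 0.1484]
orientation: [180.0, -0.1, -167.0]
force: [-0.4, 0.4, -1.4]
opening: 0.0397
gripper_force: 30.0
```

send_rows --deltas '[[[0.0517,-0.1326,0],0.0364],[[0.0517,-0.1326,0],0.0364],[[0.0517,-0.1326,0],0.0364],[[0.0517,-0.1326,0],0.0364],[[0.0517,-0.1326,0],0.0364]]'

```text
clock: 14.97
tool_pos: [0.4918, -0.2456, 0.1487]
orientation: [180.0, -0.1, -170.2]
force: [0.5, 1.3, -1.3]
opening: 0.0396
gripper_force: 30.0
```

send_rows --deltas '[[[0,0,0.04],0],[[0,0,0.07],0],[[0.0012,0,0.085],0],[[0.0012,0,0.085],0],[[0.0012,0,0.085],0]]'

```text
clock: 15.38
tool_pos: [0.4914, -0.2438, 0.0811]
orientation: [180.0, -0.1, -170.0]
force: [0.6, 0.2, -1.2]
opening: 0.0401
gripper_force: 30.0
```

Run:
```python
from h import *
o=ctrl.get_obs(); print(o["tool_pos"],o["orientation"],o["force"], rel([*o["tool_pos"][:2],0],F()))
```

```text
[ 0.49144166 -0.24383075  0.08106542] [ 1.79963471e+02 -1.04964583e-01 -1.69960808e+02] [ 0.58917719  0.22580742 -1.22243167] (array([59.77137682, 95.60487721]), np.float64(-9.940400344806134))
```

send_rows --deltas '[[[0.001,0,0.0015],0],[[0.0025,0,0.0025],0],[[0.004,0,0.0025],0],[[0.005,0,0.0025],0],[[0.006,0,0.0025],0]]'

```text
clock: 15.8
tool_pos: [0.4885, -0.246, 0.0808]
orientation: [-179.9, 0.2, -170.1]
force: [6.6, 3.7, -3.2]
opening: 0.04
gripper_force: 30.0
```

send_rows --deltas '[[[0,0,0],0],[[0,0,0],0],[[0,0,0],0],[[-0.001,0,0.0005],0],[[-0.001,0,0.0005],0]]'

```text
clock: 16.22
tool_pos: [0.4887, -0.2461, 0.0802]
orientation: [-180.0, 0.1, -170.0]
force: [4.4, 2.7, 1.0]
opening: 0.0398
gripper_force: 30.0
```

Run:
```python
from h import *
o=ctrl.get_obs(); print(o["tool_pos"],o["orientation"],o["force"], rel([*o["tool_pos"][:2],0],F()))
```

```text
[ 0.48870357 -0.24608012  0.08023217] [-1.79950545e+02  1.44859570e-01 -1.70044520e+02] [4.4342702  2.66621333 1.00138046] (array([56.68609596, 93.86193804]), np.float64(-9.940400344806134))
```

Run:
```python
from h import *
s=inF(56.5,94,79.5)
plan([inF(56.5,94,140),inF(50,142,140,90),inF(50,142,76,90),inF(50,100,76,90)],s)
```

```text
[-0.0, 0.0, -0.0756] -0.0  -> [ 488.5 -246.   140.  -170.1]
[0.0027, 0.02, -0.0] -0.3333  -> [ 483.6 -230.6  140.  -140.1]
[-0.0077, 0.0187, -0.0] -0.3333  -> [ 478.7 -215.2  140.  -110.1]
[-0.016, 0.0123, -0.0] -0.3333  -> [ 473.8 -199.8  140.   -80.1]
[-0.0, 0.0, 0.08] -0.0  -> [ 473.8 -199.8   76.   -80.1]
[0.0525, -0.0, -0.0] -0.0  -> [ 481.1 -241.2   76.   -80.1]
```

send_rows --deltas '[[[0,0,0],0],[[0,0,0],0],[[0,0,0],0],[[0,0,0],0],[[0,0,0],0]]' --gripper 0.65

```text
clock: 16.63
tool_pos: [0.487, -0.2461, 0.0794]
orientation: [180.0, -0.0, -170.1]
force: [0.5, 0.1, 0.2]
opening: 0.0566
gripper_force: 0.0
```

send_rows --deltas '[[[0,0,-0.03],0],[[0,0,-0.06],0],[[0,0,-0.0756],0],[[0,0,-0.0756],-0.05],[[0,0,-0.0756],-0.1]]'

```text
clock: 17.05
tool_pos: [0.4877, -0.2461, 0.1411]
orientation: [-180.0, 0.1, -160.9]
force: [0.2, 0.3, -0.2]
opening: 0.0568
gripper_force: 0.0
```

send_rows --deltas '[[[0.0027,0.02,0],-0.3333],[[0.0027,0.02,0],-0.3333],[[0.0027,0.02,0],-0.3333],[[0.0027,0.02,0],-0.3333],[[0.0027,0.02,0],-0.3333]]' --gripper 0.3

```text
clock: 17.47
tool_pos: [0.48, -0.2315, 0.14]
orientation: [180.0, -0.0, -130.7]
force: [0.1, -0.5, -0.1]
opening: 0.0296
gripper_force: 0.0
```

send_rows --deltas '[[[-0.0077,0.0187,0],-0.3333],[[-0.0077,0.0187,0],-0.3333],[[-0.0077,0.0187,0],-0.3333],[[-0.0077,0.0187,0],-0.3333],[[-0.0077,0.0187,0],-0.3333]]'

```text
clock: 17.88
tool_pos: [0.4728, -0.2171, 0.14]
orientation: [180.0, -0.0, -100.9]
force: [0.2, -0.3, -0.4]
opening: 0.0262
gripper_force: 0.0
```

Run:
```python
from h import *
p=ctrl.snapshot("top")
for n in ("blank_long","blank_mid","blank_short"):
    for c in ctrl.cut_out(p,n)[:2]: print(n,round(c["conf"],2),(np.array(c["xy"])*[512,384]).round())
plan([inF(50,142,140,90),inF(50,142,76,90),inF(50,100,76,90)])
```

```text
blank_long 0.4 [385. 188.]
blank_short 0.61 [181. 211.]
[-0.0215, 0.0032, -0.0001] -0.2364  -> [ 473.8 -199.8  140.   -80.1]
[0.0, -0.0, 0.08] -0.0  -> [ 473.8 -199.8   76.   -80.1]
[0.0525, -0.0, -0.0] -0.0  -> [ 481.1 -241.2   76.   -80.1]
```

send_rows --deltas '[[[-0.0215,0.0032,0],-0.08],[[-0.0215,0.0032,0],-0.16],[[-0.0215,0.0032,0],-0.2364],[[-0.0215,0.0032,0],-0.2364],[[-0.0215,0.0032,0],-0.2364]]'

```text
clock: 18.5
tool_pos: [0.4737, -0.1998, 0.14]
orientation: [180.0, 0.0, -80.1]
force: [-0.1, -0.5, -0.3]
opening: 0.0263
gripper_force: 0.0
```

send_rows --deltas '[[[0,0,0.03],0],[[0,0,0.06],0],[[0,0,0.08],0],[[0,0,0.08],0],[[0,0,0.08],0]]'

```text
clock: 18.92
tool_pos: [0.4734, -0.1999, 0.0755]
orientation: [179.9, 0.0, -80.0]
force: [0.5, -0.6, 0.5]
opening: 0.0264
gripper_force: 0.0
```

send_rows --deltas '[[[0.0105,0,0],0],[[0.021,0,0],0],[[0.0315,0,0],0],[[0.042,0,0],0],[[0.0525,0,0],0]]'

```text
clock: 19.33
tool_pos: [0.4817, -0.2422, 0.0767]
orientation: [-179.9, -0.0, -79.8]
force: [0.4, 0.1, 0.4]
opening: 0.0264
gripper_force: 0.6
```

send_rows --deltas '[[[0.003,0,0],0],[[0.0055,0,0],0],[[0.008,0,0],0],[[0.01,0,0],0],[[0.01,0,0],0]]'

```text
clock: 19.75
tool_pos: [0.4824, -0.2479, 0.076]
orientation: [180.0, 0.1, -79.8]
force: [0.1, 10.2, 4.2]
opening: 0.0263
gripper_force: 4.7
```

Run:
```python
from h import *
o=ctrl.get_obs(); print(o["tool_pos"],o["orientation"],o["force"], rel([*o["tool_pos"][:2],0],F()))
```

```text
[ 0.48244891 -0.24789363  0.07599519] [ 1.79998338e+02  8.51351548e-02 -7.98400713e+01] [ 0.06855053 10.202183    4.17235197] (array([50.2122814 , 93.15535973]), np.float64(-9.940400344806134))
```

send_rows --deltas '[[[0.001,0,0],0],[[0.002,0,0],0],[[0.002,0,0],0],[[0.002,0,0],0],[[0.002,0,0],0]]'

```text
clock: 20.17
tool_pos: [0.4824, -0.2481, 0.076]
orientation: [180.0, 0.2, -79.8]
force: [-0.6, 19.3, 7.9]
opening: 0.0265
gripper_force: 9.7
```

send_rows --deltas '[[[-0.02,0,0],0],[[-0.04,0,-0.02],0],[[-0.06,0,-0.06],0],[[-0.1,0,-0.1],0],[[-0.14,0,-0.14],0]]'

```text
clock: 20.58
tool_pos: [0.4633, -0.1446, 0.1837]
orientation: [179.9, -0.0, -79.8]
force: [1.8, 1.3, 0.5]
opening: 0.0264
gripper_force: 0.0
```

Run:
```python
from h import *
p=ctrl.snapshot("side"); save(p,"s4",(240,70,400,190),5)
print(ctrl.get_obs()["tool_pos"])
for n in ("blank_long","blank_mid"):
    for c in ctrl.cut_out(p,n)[:2]: print(n,round(c["conf"],2),(np.array(c["xy"])*[512,384]).round(),c["pixels"].sum())
```

```text
[ 0.4650328  -0.14169517  0.18966802]
blank_long 0.73 [279. 126.] 214
blank_long 0.36 [219. 170.] 877
blank_mid 0.88 [292. 137.] 548
```

View pics/s4.png

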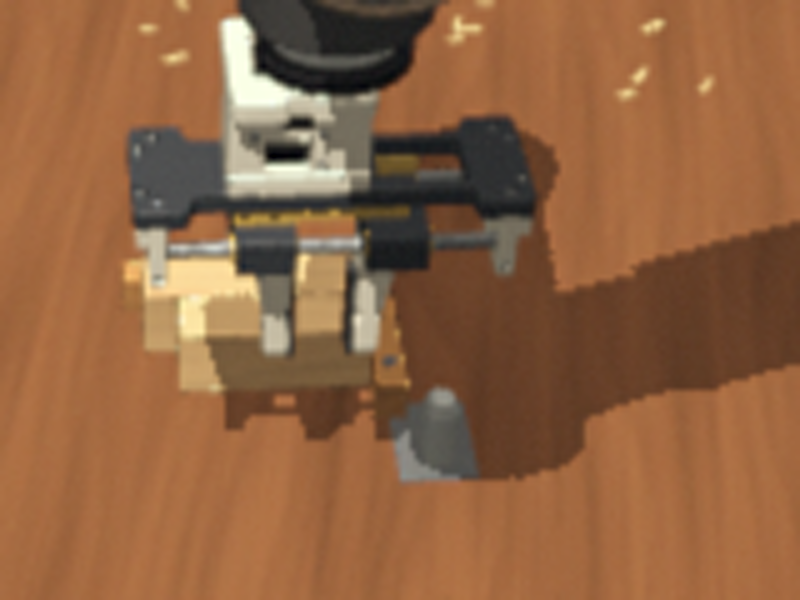

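Run:
```python
from h import *
s=[502.4,240.7,79,-171.5]
plan([[490,110,180,-137],s[:2]+[160]+s[3:],s])
print()
plan([[502,225,150,-171.5],inF(51,136,150),inF(50,134,82)],s)
```

```text
[-0.1531, -0.044, 0.0035] 0.3189  -> [ 477.5  -16.8  182.8 -108.3]
[-0.1554, 0.0349, 0.0035] 0.3189  -> [ 490.  110.  180. -137.]
[-0.0614, 0.0545, 0.0125] 0.1917  -> [ 496.2  175.4  170.  -154.2]
[-0.0425, 0.0702, 0.0125] 0.1917  -> [ 502.4  240.7  160.  -171.5]
[-0.0, 0.0, 0.1013] -0.0  -> [ 502.4  240.7   79.  -171.5]

[0.0034, -0.0193, -0.0888] -0.0  -> [ 502.   225.   150.  -171.5]
[0.0373, -0.1758, -0.0] -0.0053  -> [ 493.3   81.5  150.  -171. ]
[0.0388, -0.1755, -0.0] -0.0053  -> [ 484.6  -62.   150.  -170.5]
[0.0402, -0.1752, -0.0] -0.0053  -> [ 475.8 -205.6  150.  -170.1]
[0.0013, -0.0025, 0.085] -0.0  -> [ 475.2 -207.7   82.  -170.1]
```

send_rows --deltas '[[[-0.1531,-0.044,0.0035],0.3189],[[-0.1531,-0.044,0.0035],0.3189],[[-0.1531,-0.044,0.0035],0.3189],[[-0.1531,-0.044,0.0035],0.3189],[[-0.1531,-0.044,0.0035],0.3189]]' --gripper 1

```text
clock: 21.15
tool_pos: [0.4771, -0.0161, 0.1792]
orientation: [180.0, -0.0, -108.8]
force: [-0.4, 0.5, 0.3]
opening: 0.0541
gripper_force: 0.0
```

send_rows --deltas '[[[-0.1554,0.0349,0.0035],0.3189],[[-0.1554,0.0349,0.0035],0.3189],[[-0.1554,0.0349,0.0035],0.3189],[[-0.1554,0.0349,0.0035],0.3189],[[-0.1554,0.0349,0.0035],0.3189]]'

```text
clock: 21.57
tool_pos: [0.4903, 0.1106, 0.1761]
orientation: [180.0, -0.1, -137.5]
force: [1.1, -1.1, -0.2]
opening: 0.0854
gripper_force: 0.0
```

Run:
```python
from h import *
plan([[502.4,240.7,160,-171.5]])
```

```text
[-0.0605, 0.0548, 0.0101] 0.1891  -> [ 496.3  175.7  168.  -154.5]
[-0.0419, 0.0701, 0.0101] 0.1891  -> [ 502.4  240.7  160.  -171.5]
```

send_rows --deltas '[[[-0.0605,0.0548,0.0101],0.1891],[[-0.0605,0.0548,0.0101],0.1891],[[-0.0605,0.0548,0.0101],0.1891],[[-0.0605,0.0548,0.0101],0.1891],[[-0.0605,0.0548,0.0101],0.1891]]'

```text
clock: 21.98
tool_pos: [0.4951, 0.1727, 0.1681]
orientation: [-180.0, -0.1, -154.1]
force: [-0.0, -0.5, 0.9]
opening: 0.0876
gripper_force: 0.0
```

send_rows --deltas '[[[-0.0419,0.0701,0.0101],0.1891],[[-0.0419,0.0701,0.0101],0.1891],[[-0.0419,0.0701,0.0101],0.1891],[[-0.0419,0.0701,0.0101],0.1891],[[-0.0419,0.0701,0.0101],0.1891]]'

```text
clock: 22.4
tool_pos: [0.5011, 0.2373, 0.1607]
orientation: [-180.0, -0.1, -171.1]
force: [1.1, 0.4, 0.3]
opening: 0.0875
gripper_force: 0.0
```

Run:
```python
from h import *
plan([[502.4,240.7,79,-171.5]])
```

```text
[-0.0023, 0.004, 0.1021] 0.0048  -> [ 502.4  240.7   79.  -171.5]
```

send_rows --deltas '[[[-0.001,0.003,0.04],0.0048],[[-0.0015,0.003,0.08],0.0048],[[-0.0015,0.003,0.1021],0.0048],[[-0.0015,0.003,0.1021],0.0048],[[-0.0015,0.003,0.1021],0.0048]]'

```text
clock: 22.82
tool_pos: [0.502, 0.2396, 0.0792]
orientation: [-179.9, -0.1, -171.6]
force: [0.0, -0.4, 0.5]
opening: 0.0877
gripper_force: 0.0
```

send_rows --deltas '[[[0,0,0],0],[[0,0,0],0],[[0,0,0],0],[[0,0,0],0],[[0,0,0],0]]' --gripper 0.35

```text
clock: 23.23
tool_pos: [0.5024, 0.2412, 0.0803]
orientation: [180.0, 0.1, -171.6]
force: [-0.1, -0.0, 0.1]
opening: 0.0599
gripper_force: 0.0
```

send_rows --deltas '[[[0,0,0],0],[[0,0,0],0],[[0,0,0],0],[[0,0,0],0],[[0,0,0],0]]'

```text
clock: 23.65
tool_pos: [0.5022, 0.2411, 0.0796]
orientation: [180.0, 0.0, -171.7]
force: [-1.2, 0.3, 2.1]
opening: 0.0398
gripper_force: 30.0
```

Run:
```python
from h import *
print(ctrl.get_obs()["tool_pos"])
plan([[502,225,170,-171.5],inF(51,136,170),inF(50,134,82)])
```

```text
[0.502218   0.24107427 0.07960045]
[0.0032, -0.0198, -0.113] -0.0017  -> [ 502.   225.   170.  -171.5]
[0.0373, -0.1758, -0.0] -0.0053  -> [ 493.3   81.5  170.  -171. ]
[0.0388, -0.1755, -0.0] -0.0053  -> [ 484.6  -62.   170.  -170.5]
[0.0402, -0.1752, -0.0] -0.0053  -> [ 475.8 -205.6  170.  -170.1]
[0.0013, -0.0025, 0.11] -0.0  -> [ 475.2 -207.7   82.  -170.1]
```

send_rows --deltas '[[[0,0,-0.04],0],[[0.001,-0.005,-0.08],0],[[0.0032,-0.0198,-0.113],0],[[0.0032,-0.0198,-0.113],0],[[0.0032,-0.0198,-0.113],0]]'

```text
clock: 24.07
tool_pos: [0.5024, 0.225, 0.1714]
orientation: [179.9, 0.2, -171.7]
force: [0.2, -0.7, -1.0]
opening: 0.0399
gripper_force: 30.0
```

send_rows --deltas '[[[0.0373,-0.1758,0],-0.0053],[[0.0373,-0.1758,0],-0.0053],[[0.0373,-0.1758,0],-0.0053],[[0.0373,-0.1758,0],-0.0053],[[0.0373,-0.1758,0],-0.0053]]'

```text
clock: 24.48
tool_pos: [0.4909, 0.0778, 0.1684]
orientation: [-179.9, -0.2, -171.4]
force: [0.0, 0.3, -0.0]
opening: 0.04
gripper_force: 30.0
```

send_rows --deltas '[[[0.0388,-0.1755,0],-0.0053],[[0.0388,-0.1755,0],-0.0053],[[0.0388,-0.1755,0],-0.0053],[[0.0388,-0.1755,0],-0.0053],[[0.0388,-0.1755,0],-0.0053]]'

```text
clock: 24.9
tool_pos: [0.4823, -0.0649, 0.1685]
orientation: [-180.0, -0.2, -170.9]
force: [1.1, -0.3, -1.2]
opening: 0.0396
gripper_force: 30.0
```

send_rows --deltas '[[[0.0402,-0.1752,0],-0.0053],[[0.0402,-0.1752,0],-0.0053],[[0.0402,-0.1752,0],-0.0053],[[0.0402,-0.1752,0],-0.0053],[[0.0402,-0.1752,0],-0.0053]]'

```text
clock: 25.32
tool_pos: [0.474, -0.208, 0.1685]
orientation: [180.0, -0.1, -170.4]
force: [0.1, 0.1, -0.9]
opening: 0.0398
gripper_force: 30.0
```

send_rows --deltas '[[[0,0,0.04],0],[[0,0,0.08],0],[[0.0013,-0.002,0.109],0],[[0.0013,-0.002,0.109],0],[[0.0013,-0.002,0.109],0]]'

```text
clock: 25.73
tool_pos: [0.4732, -0.2066, 0.0816]
orientation: [180.0, -0.2, -170.2]
force: [-0.1, -0.4, -0.2]
opening: 0.0398
gripper_force: 30.0
```

Run:
```python
from h import *
o=ctrl.get_obs(); print(o["tool_pos"],o["orientation"],o["force"], rel([*o["tool_pos"][:2],0],F()))
```

```text
[ 0.47322462 -0.20657019  0.08155884] [ 179.95482736   -0.21562036 -170.1956922 ] [-0.11817866 -0.39704511 -0.21180423] (array([ 48.25986741, 135.45077153]), np.float64(-9.940400344806134))
```

send_rows --deltas '[[[0.001,0,0.001],0],[[0.0012,0,0.002],0],[[0.0012,0,0.0025],0],[[0.0012,0,0.0025],0],[[0.0012,0,0.0025],0]]'

```text
clock: 26.15
tool_pos: [0.4731, -0.2075, 0.0814]
orientation: [-180.0, 0.1, -170.2]
force: [-0.6, 0.5, -1.7]
opening: 0.0398
gripper_force: 30.0
```

send_rows --deltas '[[[0,0,0],0],[[0,0,0],0],[[0,0,0],0],[[0,0,0],0],[[0,0,0],0]]' --gripper 0.65

```text
clock: 26.57
tool_pos: [0.4729, -0.2075, 0.0807]
orientation: [-180.0, 0.0, -170.2]
force: [-0.1, -0.2, 0.8]
opening: 0.0565
gripper_force: 0.0
```

Run:
```python
from h import *
o=ctrl.get_obs(); print(o["tool_pos"],o["orientation"],o["force"], rel([*o["tool_pos"][:2],0],F()))
s=inF(47,135,79.5)
plan([inF(47,135,140,10),inF(46,184,140,90),inF(46,184,76,90)],s)
```

```text
[ 0.47285364 -0.20753529  0.08070217] [-1.79999784e+02  2.35522762e-03 -1.70234286e+02] [-0.12435732 -0.17185775  0.78972785] (array([ 47.72785975, 134.56420508]), np.float64(-9.940400344806134))
[-0.0, 0.0, -0.0756] -0.1111  -> [ 472.1 -207.2  140.  -160.1]
[-0.0031, 0.0202, -0.0] -0.2963  -> [ 468.9 -191.2  140.  -133.4]
[-0.0119, 0.0166, -0.0] -0.2963  -> [ 465.8 -175.2  140.  -106.7]
[-0.0181, 0.0095, -0.0] -0.2963  -> [ 462.6 -159.1  140.   -80.1]
[0.0, 0.0, 0.08] -0.0  -> [ 462.6 -159.1   76.   -80.1]
```

send_rows --deltas '[[[0,0,-0.03],0],[[0,0,-0.06],0],[[0,0,-0.0756],0],[[0,0,-0.0756],-0.05],[[0,0,-0.0756],-0.1111]]'

```text
clock: 26.98
tool_pos: [0.4734, -0.2076, 0.1424]
orientation: [-179.9, 0.1, -160.1]
force: [-0.8, 0.3, 0.3]
opening: 0.0572
gripper_force: 0.0
```

send_rows --deltas '[[[-0.0031,0.0202,0],-0.2963],[[-0.0031,0.0202,0],-0.2963],[[-0.0031,0.0202,0],-0.2963],[[-0.0031,0.0202,0],-0.2963],[[-0.0031,0.0202,0],-0.2963]]' --gripper 0.3

```text
clock: 27.4
tool_pos: [0.4697, -0.1914, 0.1412]
orientation: [-180.0, 0.0, -133.3]
force: [0.2, 0.3, 0.8]
opening: 0.03
gripper_force: 0.0
```

send_rows --deltas '[[[-0.0119,0.0166,0],-0.2963],[[-0.0119,0.0166,0],-0.2963],[[-0.0119,0.0166,0],-0.2963],[[-0.0119,0.0166,0],-0.2963],[[-0.0119,0.0166,0],-0.2963]]'

```text
clock: 27.82
tool_pos: [0.4666, -0.1754, 0.1412]
orientation: [-180.0, 0.0, -106.8]
force: [0.5, 0.4, 0.4]
opening: 0.0263
gripper_force: 0.0
```

send_rows --deltas '[[[-0.0181,0.0095,0],-0.2963],[[-0.0181,0.0095,0],-0.2963],[[-0.0181,0.0095,0],-0.2963],[[-0.0181,0.0095,0],-0.2963],[[-0.0181,0.0095,0],-0.2963]]'

```text
clock: 28.23
tool_pos: [0.4636, -0.1593, 0.1412]
orientation: [180.0, 0.0, -80.3]
force: [0.4, 0.8, -0.5]
opening: 0.0265
gripper_force: 0.0
```

Run:
```python
from h import *
plan([inF(46,184,140,90),inF(46,184,76,90),inF(46,136,76,90)])
p=ctrl.snapshot("side")
for n in ("blank_short",):
    for c in ctrl.cut_out(p,n)[:2]:
        q=fit([p],n,(.473,-.207,.17),[c["pixels"]]); print(n,round(c["conf"],2),show(q[0]),q[1],rel(q[0],(.4511,-.3495,F()[2])))
```

```text
[-0.0004, 0.0011, 0.0014] -0.0027  -> [ 462.6 -159.1  140.   -80.1]
[0.0, -0.0, 0.08] -0.0  -> [ 462.6 -159.1   76.   -80.1]
[0.06, 0.0, -0.0] -0.0  -> [ 470.9 -206.4   76.   -80.1]
blank_short 0.71 [ 476.7 -207.1   10.8] 0.10252036899328232 (array([ 49.79455298, 135.86199297]), np.float64(0.8726569731989545))
```

send_rows --deltas '[[[-0.0004,0.0011,0.03],-0.0027],[[-0.0004,0.0011,0.06],-0.0027],[[-0.0004,0.0011,0.081],-0.0027],[[-0.0004,0.0011,0.081],-0.0027],[[-0.0004,0.0011,0.081],-0.0027]]'

```text
clock: 28.75
tool_pos: [0.4622, -0.1593, 0.0759]
orientation: [179.9, 0.0, -80.2]
force: [-1.0, 0.8, 0.4]
opening: 0.0259
gripper_force: 0.0
```

send_rows --deltas '[[[0.013,0,0],0],[[0.025,0,0],0],[[0.037,0,0],0],[[0.049,0,0],0],[[0.06,0,0],0]]'

```text
clock: 29.17
tool_pos: [0.4715, -0.2078, 0.077]
orientation: [-179.9, -0.0, -80.0]
force: [-0.1, 0.0, 0.7]
opening: 0.0264
gripper_force: 0.3
```

send_rows --deltas '[[[0.002,0,0],0],[[0.004,0,0],0],[[0.005,0,0],0],[[0.006,0,0],0],[[0.006,0,0],0]]'

```text
clock: 29.58
tool_pos: [0.4717, -0.2095, 0.0768]
orientation: [-180.0, 0.1, -80.1]
force: [-2.8, 21.4, 9.9]
opening: 0.0262
gripper_force: 11.0
```

Run:
```python
from h import *
o=ctrl.get_obs(); print(o["tool_pos"],o["orientation"],o["force"], rel([*o["tool_pos"][:2],0],F()))
```

```text
[ 0.47171844 -0.2094515   0.07678411] [-1.79955829e+02  1.38719029e-01 -8.00691901e+01] [-2.8336869  21.37622063  9.93068511] (array([ 46.27892206, 132.87271867]), np.float64(-9.940400344806134))
```

Run:
```python
from h import *
o=ctrl.get_obs(); t=o["tool_pos"]*1000; r=rel([t[0]/1e3,t[1]/1e3,0],F())[0]
plan([inF(r[0],140,76,90),inF(70,125,130,90),inF(128,100,130,90),inF(128,100,74,90)],list(inF(r[0],131,76.5,90)))
```

```text
[-0.0112, -0.0, 0.0006] -0.0  -> [ 470.5 -202.4   76.   -80.1]
[0.0187, -0.0297, -0.0675] -0.0  -> [ 496.4 -213.1  130.   -80.1]
[0.0312, -0.0725, -0.0] -0.0  -> [ 557.9 -227.7  130.   -80.1]
[0.0, -0.0, 0.07] -0.0  -> [ 557.9 -227.7   74.   -80.1]
```

send_rows --deltas '[[[-0.0112,0,0],0],[[-0.0112,0,-0.03],0],[[-0.0112,0,-0.065],0],[[0.0075,-0.0297,-0.0675],0],[[0.0075,-0.0297,-0.0675],0]]' --gripper 0

```text
clock: 30.0
tool_pos: [0.501, -0.2143, 0.1332]
orientation: [-179.6, -0.2, -79.9]
force: [1.9, -0.0, 1.3]
opening: 0.0019
gripper_force: 0.0
```

send_rows --deltas '[[[0.0312,-0.0725,0],0],[[0.0312,-0.0725,0],0],[[0.0312,-0.0725,0.03],0],[[0.0312,-0.0725,0.069],0],[[0.0312,-0.0725,0.069],0]]'

```text
clock: 30.42
tool_pos: [0.5545, -0.2273, 0.0696]
orientation: [179.5, 0.2, -80.1]
force: [-2.1, 0.2, -2.1]
opening: 0.0003
gripper_force: 0.0
```

Run:
```python
from h import *
p=ctrl.snapshot("side")
o=ctrl.get_obs(); print(o["tool_pos"],o["opening"],o["force"], rel([*o["tool_pos"][:2],0],F()))
save(p,"s5",(240,70,400,190),5)
```

```text
[ 0.55529951 -0.22750188  0.07210139] 0.0004023823021539197 [0.15153018 0.26034497 0.6944373 ] (array([125.48933973, 100.66524392]), np.float64(-9.940400344806134))
```

View pics/s5.png

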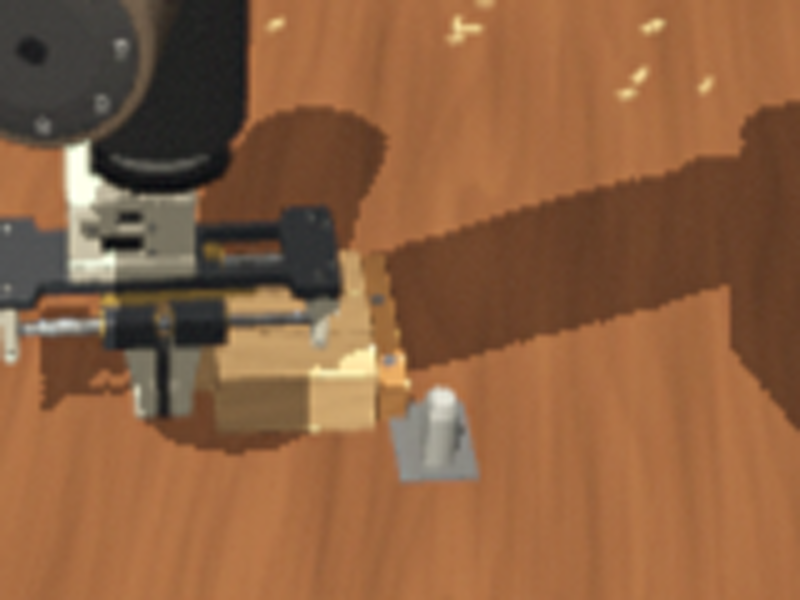

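send_rows --deltas '[[[0,0.004,0],0],[[0,0.007,0],0],[[0,0.01,0],0],[[0,0.013,0],0],[[0,0.016,0],0]]'

```text
clock: 30.88
tool_pos: [0.5453, -0.2298, 0.0764]
orientation: [-179.9, -0.0, -80.0]
force: [-0.4, -0.8, 0.4]
opening: 0.0003
gripper_force: 0.0
```

send_rows --deltas '[[[0,0.001,0],0],[[0,0.002,0],0],[[0,0.003,0],0],[[0,0.004,0],0],[[0,0.004,0],0]]'

```text
clock: 31.3
tool_pos: [0.542, -0.2302, 0.0752]
orientation: [-180.0, -0.0, -80.0]
force: [-0.1, 0.0, 0.9]
opening: 0.0006
gripper_force: 0.0
```

Run:
```python
from h import *
o=ctrl.get_obs(); print(o["tool_pos"],o["opening"],o["force"], rel([*o["tool_pos"][:2],0],F()))
```

```text
[ 0.54198882 -0.23024377  0.07519776] 0.0005925903509291493 [-0.12236818  0.04032188  0.92984751] (array([111.90515524, 100.26225118]), np.float64(-9.940400344806134))
```

send_rows --deltas '[[[0,0.001,0],0],[[0,0.002,0],0],[[0,0.003,0],0],[[0,0.004,0],0],[[0,0.004,0],0]]'

```text
clock: 31.72
tool_pos: [0.5403, -0.2306, 0.0757]
orientation: [-179.8, -0.0, -80.0]
force: [4.2, 2.8, 0.5]
opening: 0.0007
gripper_force: 2.4
```

send_rows --deltas '[[[0,0.001,0],0],[[0,0.002,0],0],[[0,0.002,0],0],[[0,0.002,0],0],[[0,0.002,0],0]]'

```text
clock: 32.13
tool_pos: [0.5401, -0.2307, 0.0761]
orientation: [-179.7, -0.1, -79.9]
force: [7.1, 3.6, -0.2]
opening: 0.001
gripper_force: 3.8
```

Run:
```python
from h import *
plan([[556,-226,76,-80],[558,-200,180,-95],[532,30,170,-130],[528.3,109.5,170,-161.3]])
```

```text
[-0.0023, -0.0206, 0.0002] 0.0008  -> [ 556. -226.   76.  -80.]
[-0.0316, -0.0081, -0.13] 0.1667  -> [ 558. -200.  180.  -95.]
[-0.1418, 0.0287, 0.0062] 0.1944  -> [ 545.   -85.   175.  -112.5]
[-0.1266, 0.07, 0.0062] 0.1944  -> [ 532.   30.  170. -130.]
[-0.0732, 0.0674, -0.0] 0.3478  -> [ 528.3  109.5  170.  -161.3]
```

send_rows --deltas '[[[-0.0005,-0.01,0],0],[[-0.0023,-0.0206,0],0],[[-0.0023,-0.0206,-0.05],0],[[-0.034,-0.0287,-0.1],0.08],[[-0.034,-0.0287,-0.13],0.1667]]'

```text
clock: 32.55
tool_pos: [0.5554, -0.199, 0.1804]
orientation: [179.9, -0.0, -94.6]
force: [1.1, 0.6, -0.8]
opening: 0.0007
gripper_force: 0.0
```

send_rows --deltas '[[[-0.1418,0.0287,0.0062],0.1944],[[-0.1418,0.0287,0.0062],0.1944],[[-0.1418,0.0287,0.0062],0.1944],[[-0.1418,0.0287,0.0062],0.1944],[[-0.1418,0.0287,0.0062],0.1944]]' --gripper 1

```text
clock: 32.97
tool_pos: [0.5406, -0.0835, 0.1742]
orientation: [180.0, -0.0, -111.6]
force: [-0.5, -0.2, 0.2]
opening: 0.0282
gripper_force: 0.0
```

send_rows --deltas '[[[-0.1266,0.07,0.0062],0.1944],[[-0.1266,0.07,0.0062],0.1944],[[-0.1266,0.07,0.0062],0.1944],[[-0.1266,0.07,0.0062],0.1944],[[-0.1266,0.07,0.0062],0.1944]]'

```text
clock: 33.38
tool_pos: [0.5265, 0.0305, 0.169]
orientation: [180.0, -0.1, -129.1]
force: [1.0, -0.3, 0.5]
opening: 0.0617
gripper_force: 0.0
```

Run:
```python
from h import *
ps=[ctrl.snapshot("top"),ctrl.snapshot("side")]
o=ctrl.get_obs(); print(o["tool_pos"],o["orientation"])
f0=F()
C=lambda x,y:[inF(x,y,0)[0]/1e3,inF(x,y,0)[1]/1e3,f0[2]]
for i,p in enumerate(ps):
  for n,xy in (("blank_long",(65,20)),("blank_mid",(55,60)),("blank_short",(45,100))):
    for c in ctrl.cut_out(p,n)[:1]:
        q=fit([p],n,C(*xy),[c["pixels"]]); print(i,n,round(c["conf"],2),show(q[0]),round(q[1],3),rel(q[0],f0))
a=ps[0]["color"][205:275,310:420]; b=ps[1]["color"][80:180,250:360]
im=np.zeros((600,800,3),np.uint8)
A=cv2.resize(a[:,:,::-1],None,fx=4,fy=4,interpolation=cv2.INTER_CUBIC); B=cv2.resize(b[:,:,::-1],None,fx=3,fy=3,interpolation=cv2.INTER_CUBIC)
im[:280,:440]=A; im[290:590,:330]=B; cv2.imwrite("pics/both6.png",im)
```

```text
[0.52652661 0.02871048 0.16902054] [ 1.79981176e+02 -5.47817111e-02 -1.29221494e+02]
0 blank_long 0.73 [ 490.8 -283.4   12.2] 0.24 (array([52.34631501, 56.69075974]), np.float64(2.245079430661389))
0 blank_mid 0.75 [ 492.8 -282.3   12.2] 0.117 (array([54.49331833, 57.50868003]), np.float64(2.2961831653417324))
0 blank_short 0.71 [ 475.  -241.2   10.5] 0.004 (array([ 44.02749875, 101.03191212]), np.float64(0.5109423955386118))
1 blank_long 0.37 [ 544.1 -361.     6.7] 10.298 (array([ 91.38859509, -28.86454594]), np.float64(-3.213172170602634))
1 blank_mid 0.61 [ 499.9 -321.2    6.8] 2.777 (array([54.70284742, 17.9235666 ]), np.float64(-3.0990754021495737))
1 blank_short 0.74 [ 477.6 -243.3    5.3] 0.156 (array([46.21865398, 98.5203754 ]), np.float64(-4.648802214142398))
```

View pics/both6.png

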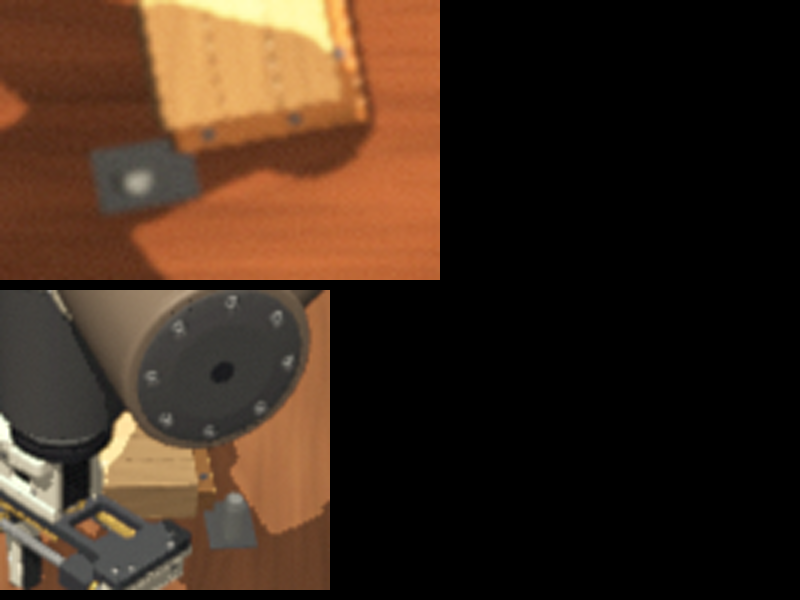

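Run:
```python
from h import *
ps=[ctrl.snapshot("top"),ctrl.snapshot("side")]
print("F shaft",inF(-30,146,0))
a=ps[0]["color"].astype(float)[244:257,338:351]
g=a.min(2); w=np.clip(g-np.percentile(g,75),0,None); yy,xx=np.mgrid[244:257,338:351]
u=[(w*xx).sum()/w.sum(),(w*yy).sum()/w.sum()]; print(u)
for uv in (u,[344.5,250.5]): print("top",unproj(ps[0],uv,.042)*1e3)
for uv in ([328,148.3],[328,149.5]): print("side",unproj(ps[1],uv,.042)*1e3)
m=[ctrl.cut_out(p,"keeper")[0] for p in ps]
for p,k in zip(ps,m): q=fit([p],"keeper",(.528,.11,.33),[k["pixels"]]); print(k["conf"],show(q[0]),q[1])
```

```text
F shaft [np.float64(394.3185503961643), np.float64(-209.68883628741494), 0, np.float64(-170.05959965519386)]
[np.float64(344.1422861710632), np.float64(250.0871302957634)]
top [[ 392.69781001 -209.38440993   42.        ]]
top [[ 391.5846093  -210.32362833   42.        ]]
side [[ 396.83370996 -212.25056915   42.        ]]
side [[ 396.60389484 -206.82706435   42.        ]]
0.56 [536.3  88.1  37.4] 9.205693244934082
0.93 [529.7 109.1  20.1] 0.0028009761590510607
```

Run:
```python
from h import *
plan([[528.3,109.5,169,-161.2],[528.3,109.5,98,-161.2]])
```

```text
[-0.0793, 0.0619, 0.0003] 0.3541  -> [ 528.3  109.5  169.  -161.2]
[-0.0, 0.0, 0.0888] -0.0  -> [ 528.3  109.5   98.  -161.2]
```

send_rows --deltas '[[[-0.0793,0.0619,0],0.3541],[[-0.0793,0.0619,0],0.3541],[[-0.0793,0.0619,0],0.3541],[[-0.0793,0.0619,0],0.3541],[[-0.0793,0.0619,0],0.3541]]' --gripper 1

```text
clock: 34.4
tool_pos: [0.5282, 0.1108, 0.1692]
orientation: [180.0, -0.0, -161.5]
force: [-0.9, 0.1, -0.0]
opening: 0.0874
gripper_force: 0.0
```

Run:
```python
from h import *
p=ctrl.snapshot("side")
plan([[528.3,109.5,98,-161.2]])
```

```text
[0.0002, -0.0011, 0.089] -0.0052  -> [ 528.3  109.5   98.  -161.2]
```

send_rows --deltas '[[[0,-0.0005,0.04],0],[[0,-0.0005,0.07],-0.003],[[0,-0.0005,0.089],-0.003],[[0,-0.0005,0.089],-0.003],[[0,-0.0005,0.089],-0.003]]'

```text
clock: 34.87
tool_pos: [0.5282, 0.1091, 0.0977]
orientation: [-180.0, -0.1, -160.8]
force: [0.8, -0.2, 0.1]
opening: 0.0874
gripper_force: 0.0
```

send_rows --deltas '[[[0,0,0],0],[[0,0,0],0],[[0,0,0],0],[[0,0,0],0],[[0,0,0],0]]' --gripper 0.35

```text
clock: 35.28
tool_pos: [0.5286, 0.1096, 0.0987]
orientation: [180.0, 0.1, -160.9]
force: [0.1, -0.4, 0.3]
opening: 0.0603
gripper_force: 0.0
```

send_rows --deltas '[[[0,0,0],0],[[0,0,0],0],[[0,0,0],0],[[0,0,0],0],[[0,0,0],0]]'

```text
clock: 35.7
tool_pos: [0.5285, 0.1097, 0.0983]
orientation: [180.0, 0.0, -160.9]
force: [-1.8, 0.9, 3.7]
opening: 0.044
gripper_force: 30.0
```

Run:
```python
from h import *
o=ctrl.get_obs(); print(o["tool_pos"],o["orientation"],o["opening"])
f=np.degrees(F()[2])
k=o["tool_pos"]*1e3
print(rel([k[0]/1e3,k[1]/1e3,0],(.5283,.1095,np.radians(18.8))))
plan([[528,105,180,-161.2],[450,-100,180,-166],[394.4,-209.6,180,f-180]])
```

```text
[0.528516   0.10967079 0.09825023] [ 1.79994762e+02  2.03875851e-02 -1.60892828e+02] 0.04404782838532027
(array([0.25951992, 0.09207178]), np.float64(-18.8))
[0.0025, -0.0053, -0.1022] 0.0034  -> [ 528.   105.   180.  -161.2]
[0.0874, -0.1056, -0.0] 0.0267  -> [ 489.     2.5  180.  -163.6]
[0.0829, -0.1091, -0.0] 0.0267  -> [ 450. -100.  180. -166.]
[0.1006, -0.1161, -0.0] 0.0451  -> [ 394.4 -209.6  180.  -170.1]
```

send_rows --deltas '[[[0,0,-0.04],0],[[0.001,-0.002,-0.08],0],[[0.0025,-0.0053,-0.1022],0.0034],[[0.0025,-0.0053,-0.1022],0.0034],[[0.0025,-0.0053,-0.1022],0.0034]]'

```text
clock: 36.12
tool_pos: [0.5277, 0.1047, 0.1801]
orientation: [180.0, 0.1, -161.2]
force: [-0.5, -0.7, -3.3]
opening: 0.0438
gripper_force: 30.0
```

send_rows --deltas '[[[0.0874,-0.1056,0],0.0267],[[0.0874,-0.1056,0],0.0267],[[0.0874,-0.1056,0],0.0267],[[0.0874,-0.1056,0],0.0267],[[0.0874,-0.1056,0],0.0267]]'

```text
clock: 36.53
tool_pos: [0.4872, 0.0008, 0.1781]
orientation: [180.0, -0.2, -163.8]
force: [0.1, -0.0, -3.2]
opening: 0.0437
gripper_force: 30.0
```

send_rows --deltas '[[[0.0829,-0.1091,0],0.0267],[[0.0829,-0.1091,0],0.0267],[[0.0829,-0.1091,0],0.0267],[[0.0829,-0.1091,0],0.0267],[[0.0829,-0.1091,0],0.0267]]'

```text
clock: 36.95
tool_pos: [0.4494, -0.1007, 0.1788]
orientation: [180.0, -0.1, -166.1]
force: [0.2, 0.5, -3.0]
opening: 0.0441
gripper_force: 30.0
```

send_rows --deltas '[[[0.1006,-0.1161,0],0.0451],[[0.1006,-0.1161,0],0.0451],[[0.1006,-0.1161,0],0.0451],[[0.1006,-0.1161,0],0.0451],[[0.1006,-0.1161,0],0.0451]]'

```text
clock: 37.37
tool_pos: [0.3939, -0.2104, 0.1792]
orientation: [180.0, -0.1, -170.2]
force: [0.6, 0.6, -2.5]
opening: 0.0432
gripper_force: 30.0
```

Run:
```python
from h import *
p=ctrl.snapshot("side"); p=ctrl.snapshot("side")
o=ctrl.get_obs(); print(o["tool_pos"],o["orientation"],o["opening"])
c=ctrl.cut_out(p,"keeper")[0]; print(c["conf"],[ (show(q),e) for q,e in [fit([p],"keeper",(.396,-.209,.17),[c["pixels"]],dz=o["tool_pos"][2]-.098)]])
plan([[394.4,-209.6,148,np.degrees(F()[2])-180]])
```

```text
[ 0.39506727 -0.20916317  0.17946066] [ 1.79993701e+02 -8.99375944e-03 -1.70061808e+02] 0.04390728772872091
0.71 [(array([ 394.8, -204.9,    3.4]), np.float64(0.41741418838500977))]
[0.0012, -0.0007, 0.0394] 0.0006  -> [ 394.4 -209.6  148.  -170.1]
```

send_rows --deltas '[[[0.001,-0.0006,0.02],0],[[0.001,-0.0006,0.0394],0],[[0.001,-0.0006,0.0394],0],[[0.001,-0.0006,0.0394],0],[[0.001,-0.0006,0.0394],0]]'

```text
clock: 37.93
tool_pos: [0.3945, -0.2097, 0.1488]
orientation: [-180.0, 0.0, -170.0]
force: [1.0, 0.7, -3.2]
opening: 0.0441
gripper_force: 30.0
```

send_rows --deltas '[[[0,0,0.004],0],[[0,0,0.008],0],[[0,0,0.012],0],[[0,0,0.014],0],[[0,0,0.014],0]]'

```text
clock: 38.35
tool_pos: [0.3936, -0.2103, 0.1369]
orientation: [180.0, 0.0, -170.1]
force: [0.8, 1.4, -4.1]
opening: 0.0438
gripper_force: 30.0
```

send_rows --deltas '[[[0,0,0.002],0],[[0,0,0.004],0],[[0,0,0.006],0],[[0,0,0.006],0],[[0,0,0.006],0]]'

```text
clock: 38.77
tool_pos: [0.3946, -0.2097, 0.1326]
orientation: [180.0, 0.1, -170.1]
force: [2.1, 8.2, -0.3]
opening: 0.0437
gripper_force: 30.0
```

Run:
```python
from h import *
o=ctrl.get_obs(); print(o["tool_pos"],o["orientation"],o["force"],o["moment"])
```

```text
[ 0.39462543 -0.20966212  0.13256244] [ 1.79969240e+02  1.49461374e-01 -1.70090787e+02] [ 2.05260037  8.24586018 -0.33929779] [ 3.50334209e+00 -9.04672335e-01  3.06478960e-03]
```

send_rows --deltas '[[[-0.0006,0.0012,0],0],[[-0.0006,0.0012,0],0],[[-0.0006,0.0012,0.002],0],[[-0.0006,0.0012,0.004],0],[[-0.0006,0.0012,0.004],0]]'

```text
clock: 39.18
tool_pos: [0.3945, -0.2088, 0.1289]
orientation: [180.0, 0.1, -170.1]
force: [3.0, 7.5, -5.1]
opening: 0.0435
gripper_force: 30.0
```

Run:
```python
from h import *
o=ctrl.get_obs(); print(o["tool_pos"],o["orientation"],o["force"],o["moment"])
```

```text
[ 0.3945332  -0.20884558  0.12890476] [ 1.79971124e+02  1.00572326e-01 -1.70096291e+02] [ 2.98304049  7.51979796 -5.09020121] [ 2.91624929e+00 -1.44619835e+00 -5.99219824e-04]
```

send_rows --deltas '[[[-0.0008,0.0011,0],0],[[-0.0008,0.0011,0],0],[[-0.0008,0.0011,0.002],0],[[-0.0008,0.0011,0.004],0],[[-0.0008,0.0011,0.006],0]]'

```text
clock: 39.6
tool_pos: [0.3945, -0.2084, 0.1242]
orientation: [-180.0, 0.0, -170.1]
force: [2.0, 3.0, -1.7]
opening: 0.0438
gripper_force: 30.0
```

Run:
```python
from h import *
o=ctrl.get_obs(); print(o["tool_pos"],o["orientation"],o["force"],o["moment"])
```

```text
[ 0.39447241 -0.20836195  0.12420257] [-1.79996640e+02  2.28317442e-02 -1.70079537e+02] [ 2.00126083  3.02156202 -1.70321632] [ 1.41061973 -0.68285436 -0.05205826]
```

send_rows --deltas '[[[-0.0006,0.0005,0.002],0],[[-0.0006,0.0005,0.006],0],[[-0.0006,0.0005,0.01],0],[[-0.0006,0.0005,0.014],0],[[-0.0006,0.0005,0.0175],0]]'

```text
clock: 40.02
tool_pos: [0.3945, -0.2079, 0.1098]
orientation: [180.0, -0.0, -170.1]
force: [0.9, -0.0, -2.8]
opening: 0.0438
gripper_force: 30.0
```

Run:
```python
from h import *
o=ctrl.get_obs(); print(o["tool_pos"],o["orientation"],o["force"],o["moment"])
```

```text
[ 0.39453247 -0.2079422   0.1097985 ] [ 1.79998471e+02 -3.16388875e-02 -1.70077466e+02] [ 9.35353467e-01 -1.53592957e-03 -2.82514665e+00] [ 0.0153604  -0.27983198 -0.02894881]
```

Sliding freely; 11.5 mm left.

send_rows --deltas '[[[0,0,0.004],0],[[0,0,0.008],0],[[0,0,0.0115],0],[[0,0,0.0142],0],[[0,0,0.0142],0]]'

```text
clock: 40.43
tool_pos: [0.3946, -0.2078, 0.0985]
orientation: [180.0, -0.0, -170.1]
force: [0.5, 0.2, -3.6]
opening: 0.0435
gripper_force: 30.0
```

send_rows --deltas '[[[0,0,0.0005],0],[[0,0,0.0005],0],[[0,0,0.0005],0],[[0,0,0.0005],0],[[0,0,0.0005],0]]'

```text
clock: 40.85
tool_pos: [0.3947, -0.2079, 0.0986]
orientation: [-180.0, 0.0, -170.1]
force: [-0.1, 0.4, -3.9]
opening: 0.0441
gripper_force: 30.0
```

send_rows --deltas '[[[0,0,0],0],[[0,0,0],0],[[0,0,0],0],[[0,0,0],0],[[0,0,0],0]]' --gripper 0.8

```text
clock: 41.27
tool_pos: [0.3949, -0.2079, 0.0987]
orientation: [-180.0, 0.0, -170.1]
force: [0.2, -1.3, 0.5]
opening: 0.0685
gripper_force: 0.0
```

send_rows --deltas '[[[0,0,-0.02],0],[[0,0,-0.06],0],[[0,0,-0.11],0],[[0,0,-0.16],0],[[0,0,-0.2],0]]'

```text
clock: 41.68
tool_pos: [0.3949, -0.208, 0.2616]
orientation: [-179.9, 0.1, -170.1]
force: [1.2, -0.3, 0.3]
opening: 0.0702
gripper_force: 0.0
```

Run:
```python
from h import *
plan([[380,-420,290,-165],[250,-627,292,-158]])
```

```text
[0.032, -0.1289, -0.0177] -0.0281  -> [ 387.4 -314.   275.8 -167.5]
[0.0377, -0.1274, -0.0177] -0.0281  -> [ 380. -420.  290. -165.]
[0.112, -0.1039, -0.0012] -0.0389  -> [ 315.  -523.5  291.  -161.5]
[0.1181, -0.0969, -0.0012] -0.0389  -> [ 250. -627.  292. -158.]
```

send_rows --deltas '[[[0.032,-0.1289,-0.0177],-0.0281],[[0.032,-0.1289,-0.0177],-0.0281],[[0.032,-0.1289,-0.0177],-0.0281],[[0.032,-0.1289,-0.0177],-0.0281],[[0.032,-0.1289,-0.0177],-0.0281]]'

```text
clock: 42.1
tool_pos: [0.3869, -0.3148, 0.2724]
orientation: [180.0, -0.0, -167.7]
force: [-1.1, 0.4, 0.0]
opening: 0.07
gripper_force: 0.0
```

send_rows --deltas '[[[0.0377,-0.1274,-0.0177],-0.0281],[[0.0377,-0.1274,-0.0177],-0.0281],[[0.0377,-0.1274,-0.0177],-0.0281],[[0.0377,-0.1274,-0.0177],-0.0281],[[0.0377,-0.1274,-0.0177],-0.0281]]'

```text
clock: 42.52
tool_pos: [0.3796, -0.4199, 0.2861]
orientation: [179.9, -0.0, -165.1]
force: [-0.6, 1.0, 0.0]
opening: 0.0702
gripper_force: 0.0
```

send_rows --deltas '[[[0.112,-0.1039,0],-0.0389],[[0.112,-0.1039,0],-0.0389],[[0.112,-0.1039,0],-0.0389],[[0.112,-0.1039,0],-0.0389],[[0.112,-0.1039,0],-0.0389]]'

```text
clock: 42.93
tool_pos: [0.314, -0.5231, 0.2861]
orientation: [179.9, -0.0, -161.6]
force: [-0.0, 0.7, -0.4]
opening: 0.0703
gripper_force: 0.0
```

send_rows --deltas '[[[0.118,-0.0969,0],-0.0389],[[0.118,-0.0969,0],-0.0389],[[0.118,-0.0969,0],-0.0389],[[0.118,-0.0969,0],-0.0389],[[0.118,-0.0969,0],-0.0389]]'

```text
clock: 43.35
tool_pos: [0.2499, -0.6263, 0.286]
orientation: [179.9, 0.0, -158.1]
force: [0.0, 0.2, -0.2]
opening: 0.0702
gripper_force: 0.0
```

Run:
```python
from h import *
ps=[ctrl.snapshot("top"),ctrl.snapshot("side")]
f0=F(); C=lambda x,y:[inF(x,y,0)[0]/1e3,inF(x,y,0)[1]/1e3,f0[2]]
for i,(p,f) in enumerate(zip(ps,[(.4473,-.348,f0[2]),(.4511,-.3495,f0[2])])):
  for n,xy in (("blank_long",(65,20)),("blank_mid",(55,60)),("blank_short",(45,100)),("keeper",(-30,146))):
    for c in ctrl.cut_out(p,n)[:1]:
        q=fit([p],n,C(*xy),[c["pixels"]]); print(i,n,round(c["conf"],2),round(q[1],3),*rel(q[0],f))
im=np.zeros((600,800,3),np.uint8)
im[:600,:400]=cv2.resize(ps[0]["color"][155:275,330:410,::-1],None,fx=5,fy=5,interpolation=cv2.INTER_CUBIC)
im[:400,400:]=cv2.resize(ps[1]["color"][90:190,240:340,::-1],None,fx=4,fy=4,interpolation=cv2.INTER_CUBIC)
cv2.imwrite("pics/end.png",im)
```

```text
0 blank_long 0.86 0.195 [65.42576963 17.13431193] 2.4892126279495748
0 blank_mid 0.67 0.118 [56.92742109 55.65333536] 1.3954555273294535
0 blank_short 0.79 0.006 [46.25074377 98.8641247 ] 0.3850729939125781
0 keeper 0.6 0.049 [-29.22446895 144.77602819] 0.2823013134710646
1 blank_long 0.66 0.916 [69.66142017  0.486581  ] 21.58496410989515
1 blank_mid 0.77 0.684 [60.15439167 43.7145764 ] 24.333060535721025
1 blank_short 0.64 0.252 [48.53194326 91.24847873] 3.3961006242501535
1 keeper 0.8 0.005 [-29.49228243 145.23606117] 0.07176932705006349
```

View pics/end.png

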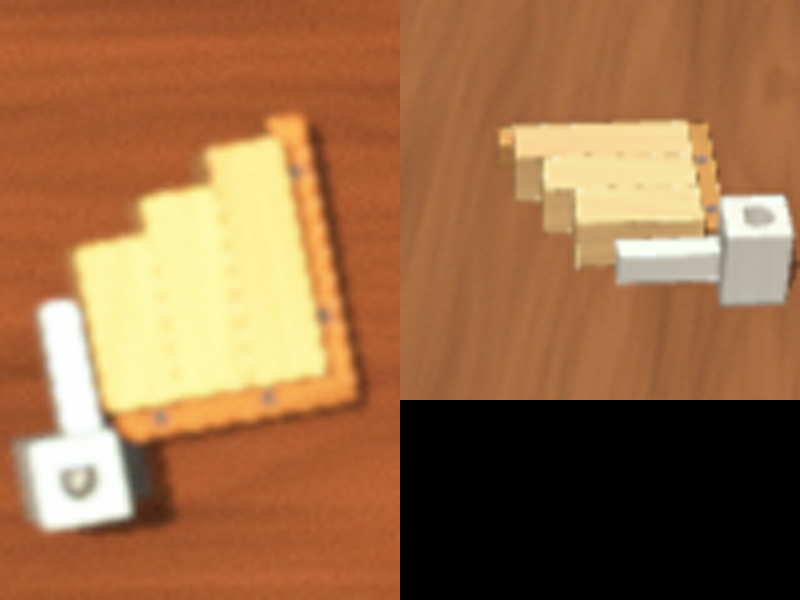

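```bash
python3 -c "
from plant import ctrl
print(ctrl.close_job())"
```

```text
the job is handed in; nothing more can be done
None
```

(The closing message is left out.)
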